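# Vent the vacuum desiccator and move the dried samples to the dry box

### The arm

A 6-joint arm with a two-finger parallel gripper is mounted at the origin on a cart in front of the work surface, level with it; the furniture and walls round the work are solid. World frame = base frame: x ahead of the robot, y to its left, z up, the work surface at z = 0. Lengths are in mm, angles in degrees, forces in N, time in s.
With the tool pointing down it reaches from about 325 to 775 mm from the base axis. Payload 9.3 kg.
Tool frame: the origin (TCP) lies between the finger pads; the fingertips stand 25 mm ahead of it and the grasp point (between the pads) lies 6 mm ahead of it; z points along the fingers, y is the line along which they close (so a half turn about z gives the same grasp; the last joint's range is limited). The gripper opens to 85 mm and grips with 20 to 120 N. Pads are 22 mm wide; open, the fingers measure 114 mm over their backs; the gripper's body (76 mm by 85 mm) begins 54 mm behind the grasp point. The pads swing forward as they close: fully open they stand 13 mm farther back than shut.
Start: joints at [64.996, 14.817, 1.232, 76.415, 0, 81.257], TCP at [154.004, 527.996, 256.279] pointing down, gripper open.
Joint ranges: [-174.27, 174.27], [-52.1, 104.24], [-59.71, 78.15], [-110.17, 111.67], [-87.03, 83.33], [-180, 180]. Speed limits (degrees/s): [127.2, 127.2, 159.86, 180, 180, 180].

### API

Orientations are given as [roll, pitch, yaw] about the fixed x, y, z axes, in that order (R = Rz(yaw) Ry(pitch) Rx(roll)).
In Python, from rig import bot gives the robot as it stands.
- The arm moves only by the tool step_arm, never from a script. Its argument "targets" is a list of rows, each a list of 3 entries, a list of its own where there are three numbers: the turn, a rotation vector about the tool's x, y, z each as a share of pi/2 rad, from -1 to 1, then the shift along the tool's x, y, z each as a share of 0.12 m, from -1 to 1, then the closure, from -1 (fully open) to 1 (shut). A call has 1 to 8 rows; each row is the pose to reach, as a shift and turn from the pose commanded when the call began, along the tool's axes at that moment; what a row does not reach only later rows make up. A row lasts 1/10 s, in which the tool goes at most 50 mm and 8.59 degrees, less where a joint would pass 70% of its speed; a pose out of reach is approached as far as the arm can. A call with a number of a shift or a turn outside -1 to 1 is refused whole. A call with a gripper value outside its range is refused whole. The fingers move at their own pace and stop on an object; the grip force is fixed at half the most. Time passes only in rows, so rows that repeat a pose let the fingers close. It gives the time, the measured TCP pose, the force, the opening and the grip force at its end, in the units of the state.
- bot.read_state(): the state, without advancing time (a new reading comes with each control period).
- bot.grab_frame(name): name is "scene" or "top" or "wrist"; returns a dict with "pixels" (384x512x3 uint8, blue, green, red), "mtx" (3x3 intrinsics, pixels), "D" ([k1, k2, p1, p2, k3] as OpenCV has them; the pictures are not rectified), "extrinsics" (4x4, takes a point from camera to world coordinates); the wrist camera has in their place "T_tool_cam" (4x4, takes a point from camera to tool coordinates, whose origin is the TCP and whose axes are the flange's). Camera axes: x right, y down, z forward; pixel columns grow to the right and rows downward; lengths in mm; the calibration is good to about 2 mm. A picture is of the moment at which its call begins: read the wrist's pose just before it. There is no depth.
- bot.job_done(): hands the job in; it is judged then, once.
The state is a dict: "time_s": time; "joints": joint angles; "joint_vel": joint speeds; "joint_efforts": joint torques, N m; "eef_pos": TCP position; "orientation": TCP orientation; "wrist_force": force on the tool from outside, world axes, zero at the start; "ft_torque": the same for the moment, N m; "finger_gap": finger opening in mm; "finger_force": force on a finger pad.
Only numpy, scipy, OpenCV 4.12 (cv2) and the standard library are available. Lean on these libraries where they do the work, as an engineer would, in place of code of your own. Each camera call takes 0.05 s, during which the arm holds its last target. There are 200 camera calls.

### The job

The samples in the clear vacuum desiccator are dry: turn the red vent tap on its lid anticlockwise to the stop to let the air in (the lid cannot be lifted before that), lift the lid off by its black knob and set it down flat on the green pad. Stand every sample vial upright on the floor of the grey dry-storage box, then push the box's blue-framed door shut until its sprung latch snaps in. Finally put the lid back squarely on the desiccator and turn the tap clockwise to the stop to close it, without disturbing the dropper bottles and the marker.

Things in the scene. Friction and masses are not known exactly. Their poses are not given: they have to be found in the camera images.
- desiccator: Round vacuum desiccator base, fixed to the bench, glass; origin at the centre of its underside, z up. Flat flange 228 mm across, 75 mm above the origin, on which the lid lies; inside it a raised beaded rim, 189 mm outside and 154 mm inside across, 86 mm high. A white perforated plate inside, 152 mm across, its top 50 mm above the origin, carries the vials.
- lid: Loose clear domed lid, 0.45 kg, flange 228 mm across; origin at the centre of its flat underside, z up, x to the nozzle. On its axis: dome up to 55 mm, black round knob 44 mm thick from 55 to 102 mm, then the tap handle. Sucked down until the tap is open by 1.1 rad; goes back on with the tap still open. Underside at height 75 mm on the desiccator, 3 mm on the pad.
- lid_knob (a point): Point on the lid's axis in the black knob, 86 mm above the lid's underside: the height to grip the lid at. Axes as the lid's.
- nozzle_tip (a point): Outer end of the steel hose nozzle that points outwards from the side of the lid's dome, 116 mm from the lid's axis, 40 mm above its underside.
- tap_handle (a point): Centre of the red bar handle of the vent tap, on the lid's axis, 112 mm above the lid's underside. The bar is 38 mm long along this frame's x, 11 mm wide along y, 17 mm high (103 to 120 mm above the lid's underside) and turns with the tap about the vertical lid axis.
- tap (a joint): Angle of the vent tap in rad: 0 closed (bar across the nozzle's direction), 1.4 fully open at its stop (bar in line with the nozzle). Grows anticlockwise seen from above; stiff with friction (about 0.05 N m), stays where left.
- lid_pad: Green pad, 250 mm square, 3 mm thick, fixed on the bench; origin at the centre of its underside. The lid is set down here.
- vial_0: Loose low amber sample vial with white screw cap and paper label, one of two to four alike, 40 mm high, about 60 g: body 38 mm in diameter up to 32 mm, cap 32 mm in diameter from 32 to 40 mm. Origin at the centre of its underside, z up its axis. Stands on the desiccator's plate at the start; may be absent.
- vial_1: Loose low amber sample vial with white screw cap and paper label, one of two to four alike, 40 mm high, about 60 g: body 38 mm in diameter up to 32 mm, cap 32 mm in diameter from 32 to 40 mm. Origin at the centre of its underside, z up its axis. Stands on the desiccator's plate at the start; may be absent.
- vial_2: Loose low amber sample vial with white screw cap and paper label, one of two to four alike, 40 mm high, about 60 g: body 38 mm in diameter up to 32 mm, cap 32 mm in diameter from 32 to 40 mm. Origin at the centre of its underside, z up its axis. Stands on the desiccator's plate at the start; may be absent.
- vial_3: Loose low amber sample vial with white screw cap and paper label, one of two to four alike, 40 mm high, about 60 g: body 38 mm in diameter up to 32 mm, cap 32 mm in diameter from 32 to 40 mm. Origin at the centre of its underside, z up its axis. Stands on the desiccator's plate at the start; may be absent.
- dry_box: Grey dry-storage box, fixed on the bench, open top 170 mm (x) by 230 mm (y), 60 mm high, walls 6 mm, inner floor 6 mm above the origin; origin at the centre of its underside, x pointing away from the robot, the door's hinge along its far top edge, the strike of the latch outside its near wall.
- door_hinge (a point): Middle of the door's hinge axis, 85 mm along the box's x and 60.5 mm above its origin; the axis runs along the box's y. This frame turns with the door.
- door_edge (a point): Point on the middle of the door's outer (upper when shut) face, 175 mm from the hinge, where it may be pushed; frame turns with the door, z out of the outer face.
- door (a joint): Opening angle of the door in rad: 0 shut (horizontal on the box), about 1.65 to 1.8 at the start (standing up, leaning back a little). Clear window in a blue frame, 195 by 230 mm, 8 mm thick, latch housing 30 mm deep under the middle of its free edge. Friction hinge (about 0.45 N m): it stays where left.
- latch (a joint): Travel of the door's sprung, bevelled latch bolt in m: 0 fully out, 0.008 pushed right in. Near 0.1 rad of door angle it meets the strike; pressing the door's free edge down with about 5 to 12 N rides it over (about 4 mm in) and it snaps out again at door angle 0.
- dropper_0: Dropper bottle with black cap, 32 mm wide, 90 mm high, bystander; origin at the centre of its underside.
- dropper_1: Dropper bottle with red cap, 32 mm wide, 90 mm high, bystander; origin at the centre of its underside.
- marker: Red and black marker lying on the bench behind the green pad, 102 mm long, 12 mm thick, bystander; origin under its middle.

How it is judged:
By the outcome, as a careful person would: the job done as asked, in the order asked, and still so for the second after the job is handed in, with the robot touching nothing.
Of vial_0, vial_1, vial_2, vial_3 only 2 to 4 are there at a start; the rules pass over those that are not, and their reading is None.
At some moment in a run one of vial_0, vial_1, vial_2, vial_3 may be knocked a few centimetres aside while the robot is not near it.
Once in a run the grip may slacken for a moment while it holds something.
It also fails if it takes over 210 s, if anything falls off the work surface, if the arm or the gripper's body presses on something with over 40 N, if the wrist force passes 120 N, or if a joint passes its speed limit or range.

## Working session

There is one attempt and no reset: what is moved stays moved. The work goes in short steps, Python scripts to look and compute and a tool call to move; the robot and the scene stay as the last step left them, time stands still between calls to the robot, and variables do not carry over. Pictures are saved under pics/ and viewed, at most 14 in all, crops included, and the job is handed in when it is done.

Besides the shell and the picture viewer there is one more tool, called after "Emit:" by a JSON object that holds its "name" and its "arguments". step_arm: Moves the arm, as the interface text tells. Its arguments: {"type":"object","properties":{"targets":{"type":"array"}},"required":["targets"]}

```bash
ls; mkdir -p pics
python3 - <<'E'
from rig import bot
import cv2,pickle
s=bot.read_state();print(s)
for n in("top","scene"):
    f=bot.grab_frame(n);pickle.dump(f,open(f"{n}0.pkl","wb"))
    cv2.imwrite(f"pics/{n}0.png",cv2.resize(f["pixels"],(800,600),interpolation=cv2.INTER_CUBIC))
    print(f["mtx"],f["D"],f["extrinsics"])
E
```

```text
pics
{'time_s': 0.0, 'joints': array([6.49943297e+01, 1.48510280e+01, 1.18951877e+00, 7.64176763e+01,
       3.62470233e-05, 8.12573541e+01]), 'joint_vel': array([-0.03391397, -0.01219145, -0.02234657,  0.01592768,  0.04729665,
        0.04807925]), 'joint_efforts': array([-8.80475436e-04, -5.55647135e+01,  3.44523811e+01,  1.38288410e-02,
       -1.04017154e-04,  3.82996325e-05]), 'eef_pos': array([153.91210245, 527.75318846, 255.66199348]), 'orientation': array([-1.79921740e+02, -1.20717416e-02,  1.63736967e+02]), 'wrist_force': array([ 0.28824135,  0.57189827, -0.1699068 ]), 'ft_torque': array([-0.01571094,  0.00833219,  0.0395642 ]), 'finger_force': 0.0, 'finger_gap': 85.52460116150668}
[[455.17023468   0.         253.0629091 ]
 [  0.         455.17023468 192.04777115]
 [  0.           0.           1.        ]] [0.00108069 0.         0.         0.         0.        ] [[-4.06836922e-03 -9.87468461e-01  1.57764024e-01  3.15040917e+02]
 [-9.99964632e-01  5.17860868e-03  6.62690637e-03 -1.70418951e+01]
 [-7.36085918e-03 -1.57731484e-01 -9.87454605e-01  1.55933500e+03]
 [ 0.00000000e+00  0.00000000e+00  0.00000000e+00  1.00000000e+00]]
[[383.22068162   0.         260.17032507]
 [  0.         383.22068162 194.50528667]
 [  0.           0.           1.        ]] [0.0444693 0.        0.        0.        0.       ] [[ 7.70600175e-01 -2.40887050e-01  5.90041354e-01 -9.51511659e+01]
 [-6.36837870e-01 -3.27007058e-01  6.98214803e-01 -7.83361664e+02]
 [ 2.47567832e-02 -9.13805128e-01 -4.05397692e-01  5.65060078e+02]
 [ 0.00000000e+00  0.00000000e+00  0.00000000e+00  1.00000000e+00]]
```

View pics/top0.png

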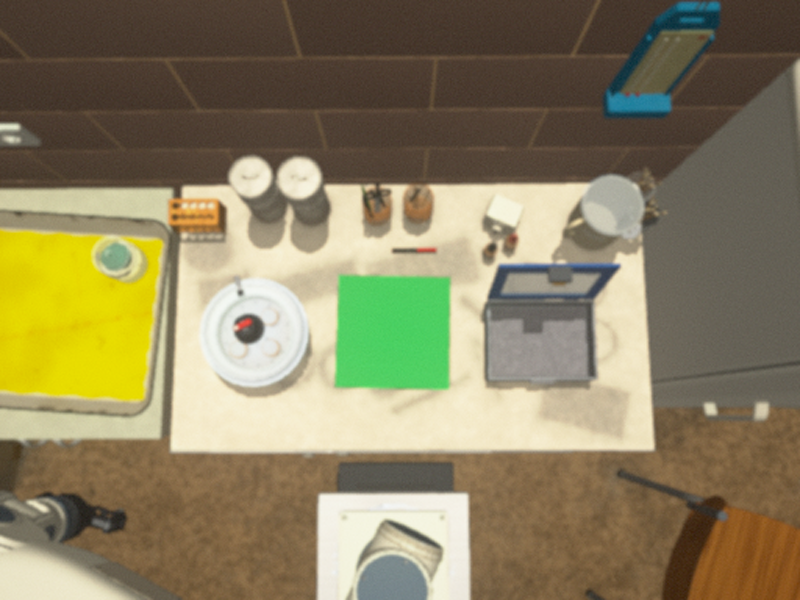

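View pics/scene0.png

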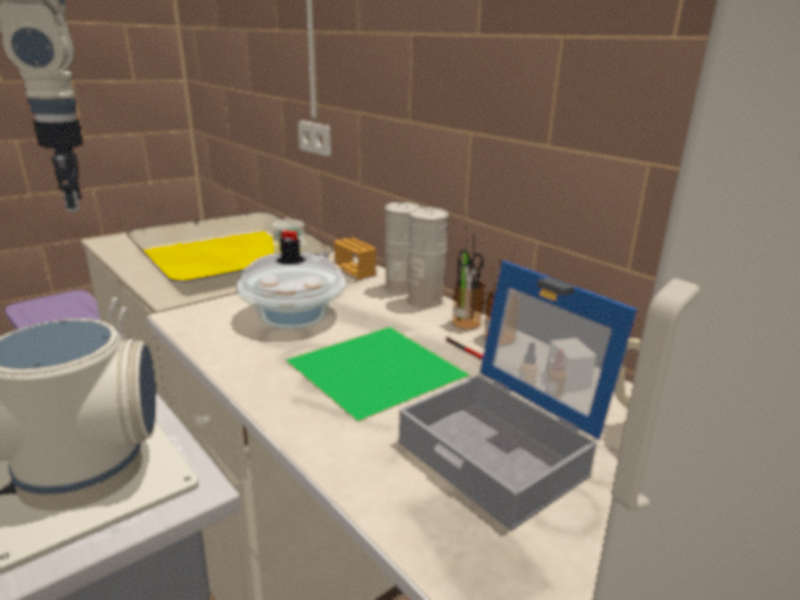

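```bash
cat > h.py <<'E'
from rig import bot
import cv2,pickle,numpy as np
from scipy.spatial.transform import Rotation as R
def ray(f,uv,T):
    p=cv2.undistortPoints(np.array([[uv]],float),f["mtx"],f["D"])[0,0]
    return T[:3,:3]@np.array([p[0],p[1],1.]),T[:3,3]
def at_z(f,uv,z,T=None):
    T=f["extrinsics"] if T is None else T
    d,c=ray(f,uv,T); return c+d*(z-c[2])/d[2]
def proj(f,P,T=None):
    T=np.linalg.inv(f["extrinsics"] if T is None else T)
    r=cv2.Rodrigues(T[:3,:3])[0]
    return cv2.projectPoints(np.array(P,float).reshape(-1,1,3),r,T[:3,3],f["mtx"],f["D"])[0].reshape(-1,2)
def tool(s):
    T=np.eye(4);T[:3,:3]=R.from_euler("xyz",s["orientation"],degrees=True).as_matrix();T[:3,3]=s["eef_pos"];return T
def snap(n):
    s=bot.read_state();f=bot.grab_frame(n)
    if n=="wrist": f["extrinsics"]=tool(s)@f["T_tool_cam"]
    return f
def crop(f,x0,y0,w,h,k,name):
    c=f["pixels"][y0:y0+h,x0:x0+w]; c=cv2.resize(c,None,fx=k,fy=k,interpolation=cv2.INTER_CUBIC)
    for i in range(0,w,10):
        cv2.putText(c,str(x0+i),(i*k,10),0,.35,(0,0,255),1); cv2.line(c,(i*k,12),(i*k,18),(0,0,255),1)
    for i in range(0,h,10):
        cv2.putText(c,str(y0+i),(0,i*k+4),0,.35,(0,0,255),1)
    cv2.imwrite(name,c);return c
def delta(pos,rpy_or_R,s=None):
    """move in tool axes & units from current measured pose"""
    T=tool(s or bot.read_state());Rt=rpy_or_R if not isinstance(rpy_or_R,(list,tuple)) else R.from_euler("xyz",rpy_or_R,degrees=True).as_matrix()
    return (R.from_matrix(T[:3,:3].T@Rt).as_rotvec()/(np.pi/2)).round(4),(T[:3,:3].T@(np.array(pos)-T[:3,3])/120).round(4)
E
python3 - <<'E'
from h import *
f=pickle.load(open("top0.pkl","rb"))
a=crop(f,122,172,80,84,7,"/tmp/a.png");b=crop(f,306,162,96,90,5,"/tmp/b.png")
cv2.imwrite("pics/des.png",a);
g=pickle.load(open("scene0.pkl","rb"));c=crop(g,145,140,85,75,5,"/tmp/c.png")
h=600
o=np.zeros((h,800,3),np.uint8);o[:450,:480]=b[:450];c=cv2.resize(c,(318,280));o[:280,481:481+318]=c
cv2.imwrite("pics/box.png",o)
E
```

```text
(no output)
```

View pics/des.png

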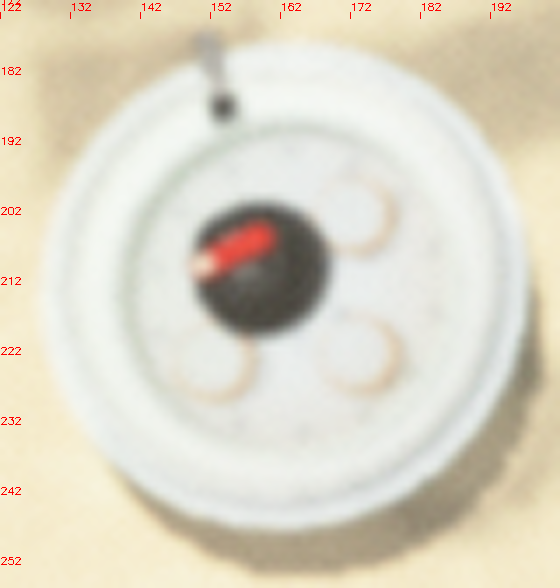

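View pics/box.png

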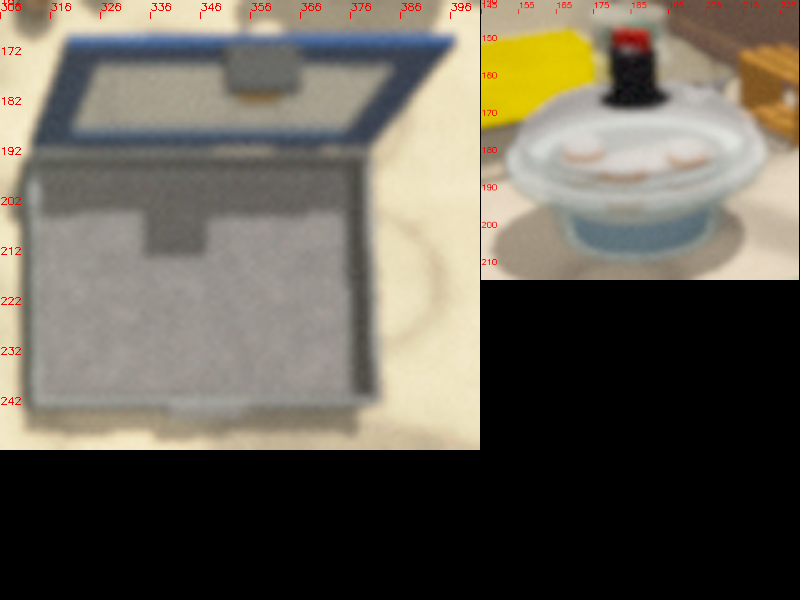

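Run:
```python
from h import *
f=pickle.load(open("top0.pkl","rb"))
print("des",at_z(f,(162.5,212.5),79), "bar",at_z(f,(155.6,207.5),195),"knob",at_z(f,(159.5,210.3),177))
print("bar ends",at_z(f,(149.5,209.8),195),at_z(f,(161,205),195))
print("nozzle",at_z(f,(153.5,187),115),at_z(f,(151,178),115))
for u in [(350/7+122+2.5,172+215/7),(360/7+122,172+355/7),(213/7+122,172+362/7)]: print("vial",at_z(f,u,90))
for u in [(311,242),(381,242),(312,193),(380,193),(307.5,190)]: print("box",at_z(f,u,60))
for u in [(336/1.5625*1,388/1.5625),(450/1.5625,389/1.5625),(449/1.5625,277/1.5625),(340/1.5625,276/1.5625)]: print("pad",at_z(f,u,3))
for n,u in dict(d0=(489,255),d1=(511,243),mk0=(393,250),mk1=(437,250)).items(): print(n,at_z(f,np.array(u)/1.5625,45 if n[0]=="d" else 6))
T=tool(bot.read_state());w=snap("wrist");print(w["T_tool_cam"],w["mtx"])
```

```text
des [485.28169218 289.74751807  79.        ] bar [487.24806994 287.01676907 195.        ] knob [480.82764955 278.81738114 177.        ]
bar ends [480.33948356 305.26796244 195.        ] [494.78738169 270.87766637 195.        ]
nozzle [563.96521967 313.60850233 115.        ] [593.54685984 322.60781911 115.        ]
vial [515.91365827 249.15905932  90.        ]
vial [450.57923757 251.11650877  90.        ]
vial [447.65923824 319.12764178  90.        ]
box [ 387.91400859 -196.06597663   60.        ]
box [ 386.9115428  -424.83757862   60.        ]
box [ 550.34500781 -203.31652803   60.        ]
box [ 549.16333075 -429.36207903   60.        ]
box [ 560.55138342 -188.57065459   60.        ]
pad [370.75792984 123.37959953   3.        ]
pad [ 367.52893811 -124.3410786     3.        ]
pad [ 615.09222062 -126.1207337     3.        ]
pad [618.69501204 116.71880764   3.        ]
d0 [ 655.24775234 -210.95061426   45.        ]
d1 [ 681.75012666 -259.55959064   45.        ]
mk0 [676.68146251  -1.68569889   6.        ]
mk1 [ 676.1121761  -100.07316229    6.        ]
[[ 8.75768828e-05 -9.59431223e-01 -2.81942763e-01  7.20447561e+01]
 [ 9.99999996e-01  9.40536671e-05 -9.43859088e-06 -4.12124729e-01]
 [ 3.55734295e-05 -2.81942760e-01  9.59431227e-01 -1.18936648e+02]
 [ 0.00000000e+00  0.00000000e+00  0.00000000e+00  1.00000000e+00]] [[281.98398002   0.         257.56732635]
 [  0.         281.98398002 193.6640791 ]
 [  0.           0.           1.        ]]
```

Emit:
{"name": "step_arm", "arguments": {"targets": [[[0, 0, 0], [-1, -0.35, -0.6], -1], [[0, 0, 0], [-1, -0.35, -0.6], -1], [[0, 0, 0], [-1, -0.35, -0.6], -1], [[0, 0, 0], [-1, -0.35, -0.6], -1]]}}

```text
time_s: 0.55
eef_pos: [260.9, 452.5, 330.9]
orientation: [179.8, 0.1, 163.5]
wrist_force: [0.7, 1.2, -0.1]
finger_gap: 85.3
finger_force: 0.0
```

Emit:
{"name": "step_arm", "arguments": {"targets": [[[0, 0, 0], [-1, -0.35, 0], -1], [[0, 0, 0], [-1, -0.35, 0], -1], [[0, 0, 0], [-1, -0.35, 0], -1], [[0, 0, 0], [-1, -0.35, 0], -1]]}}

```text
time_s: 0.95
eef_pos: [363.0, 378.6, 327.3]
orientation: [-179.9, -0.0, 163.5]
wrist_force: [-0.3, 0.2, 0.5]
finger_gap: 85.2
finger_force: 0.0
```

Emit:
{"name": "step_arm", "arguments": {"targets": [[[0, 0, 0.6], [-1, -0.45, 0], -1], [[0, 0, 0.6], [-1, -0.45, 0], -1], [[0, 0, 0.6], [-1, -0.45, 0], -1], [[0, 0, 0.6], [-1, -0.45, 0], -1], [[0, 0, 0.6], [-1, -0.45, 0], -1], [[0, 0, 0.6], [-1, -0.45, 0], -1], [[0, 0, 0.6], [-1, -0.45, 0], -1], [[0, 0, 0.6], [-1, -0.45, 0], -1]]}}

```text
time_s: 1.75
eef_pos: [460.3, 295.5, 327.9]
orientation: [-180.0, -0.0, 109.8]
wrist_force: [0.2, -0.3, 0.0]
finger_gap: 85.4
finger_force: 0.0
```

Run:
```python
from h import *
print(delta([486,288,330],[180,0,110]),bot.read_state()["eef_pos"],bot.read_state()["orientation"])
f=snap("wrist");pickle.dump(f,open("w1.pkl","wb"))
cv2.imwrite("pics/w1.png",cv2.resize(f["pixels"],(800,600),interpolation=cv2.INTER_CUBIC))
```

```text
(array([-0.0005, -0.0001, -0.0027]), array([-0.1311,  0.1805, -0.0178])) [460.29223481 295.48570529 327.88820628] [-1.79955329e+02 -1.27415506e-02  1.09757267e+02]
```

View pics/w1.png

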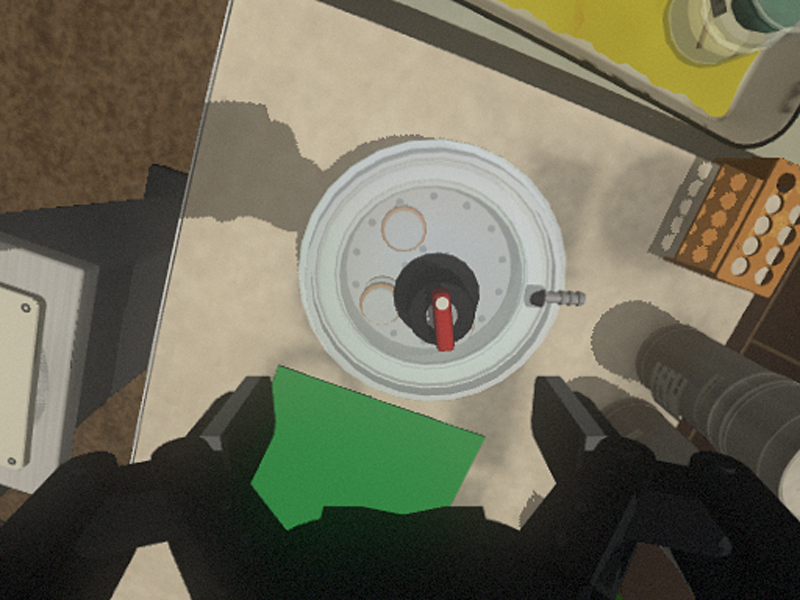

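Run:
```python
from h import *
f=pickle.load(open("w1.pkl","rb"))
q=lambda u,v,z: at_z(f,(u/1.5625,v/1.5625),z)[:2].round(1)
a,b=q(442,292,195),q(445.5,348,195)
print("bar",a,b,(a+b)/2,np.degrees(np.arctan2(*(a-b)[::-1])),np.linalg.norm(a-b))
print("nozzle",q(585,298,115),"flange",q(432.5,269.5,78),"rim",q(300,269,76),q(565,270,76),q(433,139,76),q(433,400,76))
print("vial",q(404,229,90),q(378,302,90))
```

```text
bar [480.3 307.1] [495.2 274.6] [487.75 290.85] 114.6296348973299 35.75276213105778
nozzle [602.6 323.1] flange [486.3 297.1] rim [379.1 258.7] [594.5 335.2] [449.3 396. ] [531.6 180. ]
vial [451.2 322.6] [451.3 257.5]
```

Emit:
{"name": "step_arm", "arguments": {"targets": [[[0, 0, -0.047], [-0.12, 0.197, 0.1], -1], [[0, 0, -0.047], [-0.12, 0.197, 0.5], -1], [[0, 0, -0.047], [-0.12, 0.197, 0.8], -1], [[0, 0, -0.047], [-0.12, 0.197, 1], -1], [[0, 0, -0.047], [-0.12, 0.197, 1], -1], [[0, 0, -0.047], [-0.12, 0.197, 1], 0.3], [[0, 0, -0.047], [-0.12, 0.197, 1], 0.3], [[0, 0, -0.047], [-0.12, 0.197, 1], 0.3]]}}

```text
time_s: 2.6
eef_pos: [488.6, 289.5, 209.9]
orientation: [179.8, 0.0, 114.0]
wrist_force: [0.6, -0.6, 0.1]
finger_gap: 43.9
finger_force: 0.0
```

Run:
```python
from h import *
print(delta([487.5,290,206],[180,0,114]),bot.read_state()["finger_gap"])
f=snap("wrist");pickle.dump(f,open("w2.pkl","wb"))
crop(f,190,150,170,130,4,"pics/w2.png")
```

```text
(array([ 0.0017,  0.0001, -0.    ]), array([ 0.0075, -0.0071,  0.0323])) 43.90471323737345
```

View pics/w2.png

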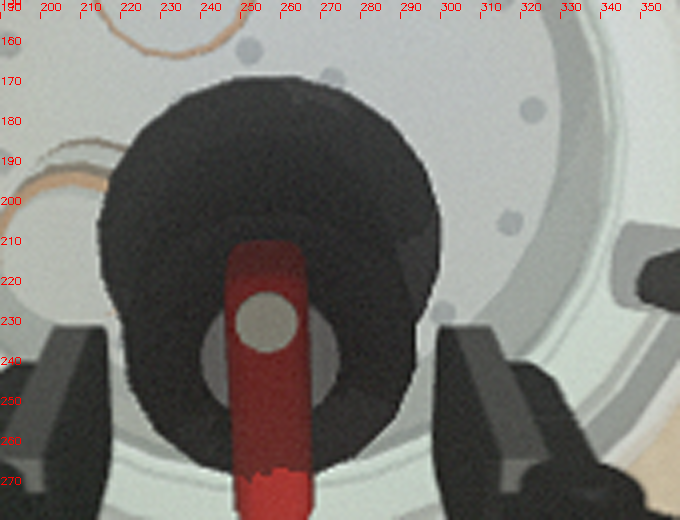

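Emit:
{"name": "step_arm", "arguments": {"targets": [[[0, 0, 0], [0.008, -0.006, 0.03], 0.4], [[0, 0, 0], [0.008, -0.006, 0.03], 1], [[0, 0, 0], [0.008, -0.006, 0.03], 1], [[0, 0, 0], [0.008, -0.006, 0.03], 1], [[0, 0, 0], [0.008, -0.006, 0.03], 1], [[0, 0, 0], [0.008, -0.006, 0.03], 1]]}}

```text
time_s: 3.25
eef_pos: [487.1, 289.8, 204.7]
orientation: [180.0, -0.0, 114.0]
wrist_force: [0.5, 1.4, -0.3]
finger_gap: 9.3
finger_force: 61.9
```

Emit:
{"name": "step_arm", "arguments": {"targets": [[[0, 0, -0.09], [0, 0, 0], 1], [[0, 0, -0.18], [0, 0, 0], 1], [[0, 0, -0.27], [0, 0, 0], 1], [[0, 0, -0.36], [0, 0, 0], 1], [[0, 0, -0.45], [0, 0, 0], 1], [[0, 0, -0.54], [0, 0, 0], 1], [[0, 0, -0.63], [0, 0, 0], 1], [[0, 0, -0.72], [0, 0, 0], 1]]}}

```text
time_s: 4.05
eef_pos: [486.7, 289.4, 204.7]
orientation: [-180.0, -0.0, 179.1]
wrist_force: [-1.1, -2.0, 1.3]
finger_gap: 9.6
finger_force: 62.0
```

Emit:
{"name": "step_arm", "arguments": {"targets": [[[0, 0, -0.09], [0, 0, 0], 1], [[0, 0, -0.15], [0, 0, 0], 1], [[0, 0, -0.18], [0, 0, 0], 1], [[0, 0, -0.2], [0, 0, 0], 1], [[0, 0, -0.22], [0, 0, 0], 1], [[0, 0, -0.22], [0, 0, 0], 1]]}}

```text
time_s: 4.65
eef_pos: [486.9, 289.6, 204.7]
orientation: [-180.0, -0.0, -161.4]
wrist_force: [-0.2, -0.8, 0.1]
finger_gap: 8.9
finger_force: 63.1
```

```bash
python3 -c "
from rig import bot
s=bot.read_state();print(s['orientation'],s['ft_torque'],s['wrist_force'],s['finger_gap'],s['eef_pos'])"
```

```text
[-1.79985529e+02 -2.08008894e-02 -1.61419267e+02] [-0.11387368  0.0498141  -0.12611543] [-0.21863346 -0.77508793  0.11106768] 8.945986649922732 [486.92224412 289.55535472 204.68683752]
```

Emit:
{"name": "step_arm", "arguments": {"targets": [[[0, 0, 0], [0, 0, 0], -1], [[0, 0, 0], [0, 0, 0], -1], [[0, 0, 0], [0, 0, 0], -1], [[0, 0, 0], [0, 0, 0.1], -1], [[0, 0, 0], [0, 0, 0.2], -1], [[0, 0, 0], [0, 0, 0.315], -1], [[0, 0, 0], [0, 0, 0.315], -1], [[0, 0, 0], [0, 0, 0.315], 0]]}}

```text
time_s: 5.45
eef_pos: [486.8, 289.6, 166.3]
orientation: [-180.0, -0.1, -161.4]
wrist_force: [0.4, 0.4, 0.0]
finger_gap: 72.9
finger_force: 0.0
```

Emit:
{"name": "step_arm", "arguments": {"targets": [[[0, 0, 0], [0, 0, 0], 1], [[0, 0, 0], [0, 0, 0], 1], [[0, 0, 0], [0, 0, 0], 1], [[0, 0, 0], [0, 0, 0], 1], [[0, 0, 0], [0, 0, 0], 1]]}}

```text
time_s: 5.95
eef_pos: [487.3, 289.7, 167.7]
orientation: [-180.0, 0.1, -161.4]
wrist_force: [-1.8, -0.9, 6.2]
finger_gap: 42.8
finger_force: 60.7
```

Emit:
{"name": "step_arm", "arguments": {"targets": [[[0, 0, 0], [0, 0, -0.03], 1], [[0, 0, 0], [0, 0, -0.08], 1], [[0, 0, 0], [0, 0, -0.15], 1], [[0, 0, 0], [0, 0, -0.25], 1], [[0, 0, 0], [0, 0, -0.25], 1]]}}

```text
time_s: 6.45
eef_pos: [487.8, 290.1, 198.9]
orientation: [180.0, 0.2, -161.4]
wrist_force: [0.4, 0.0, -4.3]
finger_gap: 42.4
finger_force: 61.4
```

Run:
```python
from h import *
s=bot.read_state();print(s['orientation'],s['ft_torque'],s['wrist_force'],s['finger_gap'],s['eef_pos'])
f=snap("scene");pickle.dump(f,open("s2.pkl","wb"))
crop(f,130,100,110,120,5,"pics/s2.png")
```

```text
[ 1.79988329e+02  1.72256037e-01 -1.61428300e+02] [ 0.05507527 -0.03900753 -0.01307301] [ 0.44965771  0.03871693 -4.27092452] 42.4109905471621 [487.79045409 290.06599069 198.94862315]
```

View pics/s2.png

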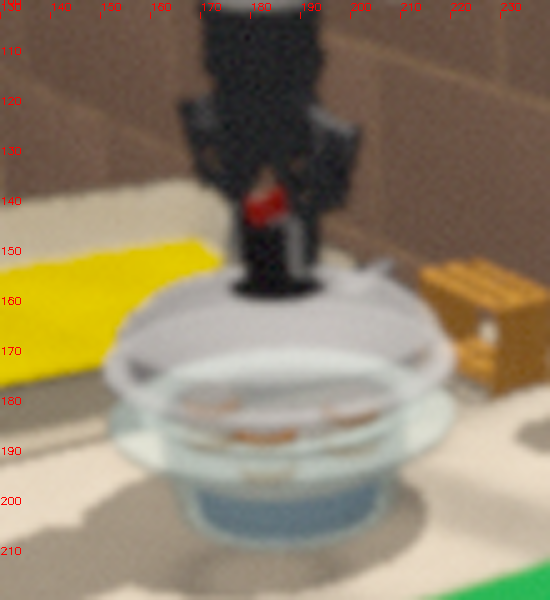

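Emit:
{"name": "step_arm", "arguments": {"targets": [[[0, 0, 0], [0, 0, -0.15], 1], [[0, 0, 0], [0, 0, -0.3], 1], [[0, 0, 0], [0.05, -0.15, -0.35], 1], [[0, 0, 0], [0.1, -0.35, -0.35], 1], [[0, 0, 0], [0.17, -0.57, -0.35], 1], [[0, 0, 0], [0.25, -0.8, -0.35], 1]]}}

```text
time_s: 7.1
eef_pos: [489.0, 188.4, 238.6]
orientation: [180.0, -0.0, -161.4]
wrist_force: [1.1, -0.1, -4.2]
finger_gap: 42.7
finger_force: 62.1
```

Emit:
{"name": "step_arm", "arguments": {"targets": [[[0, 0, 0], [0.07, -0.22, 0], 1], [[0, 0, 0], [0.14, -0.44, 0], 1], [[0, 0, 0], [0.21, -0.66, 0], 1], [[0, 0, 0], [0.28, -0.9, 0], 1]]}}

```text
time_s: 7.5
eef_pos: [491.4, 75.1, 238.7]
orientation: [180.0, -0.0, -161.4]
wrist_force: [0.8, -1.7, -4.7]
finger_gap: 42.6
finger_force: 62.1
```

Emit:
{"name": "step_arm", "arguments": {"targets": [[[0, 0, 0], [0.07, -0.22, 0], 1], [[0, 0, 0], [0.14, -0.42, 0], 1], [[0, 0, 0], [0.2, -0.55, 0], 1], [[0, 0, 0], [0.21, -0.62, 0], 1], [[0, 0, 0], [0.21, -0.62, 0], 1]]}}

```text
time_s: 8.0
eef_pos: [491.7, -3.1, 238.7]
orientation: [180.0, -0.0, -161.5]
wrist_force: [-0.2, -0.6, -4.6]
finger_gap: 42.5
finger_force: 62.1
```

Run:
```python
from h import *
s=bot.read_state();print(s['orientation'],s['wrist_force'],s['finger_gap'],s['eef_pos'],delta([493,-2,97],[180,0,-161.4]))
f=snap("top");pickle.dump(f,open("t2.pkl","wb"))
g=snap("scene");pickle.dump(g,open("s3.pkl","wb"))
a=crop(f,115,165,180,90,4,"/tmp/a.png");b=crop(g,150,100,180,60,4,"/tmp/b.png")
cv2.imwrite("pics/c3.png",np.vstack([a,b]))
```

```text
[ 1.79998588e+02 -1.77500188e-03 -1.61514646e+02] [-0.17755912 -0.60235639 -4.56128383] 42.54243399696369 [491.69574474  -3.13485677 238.73721007] (array([ 0.    , -0.    , -0.0013]), array([-0.0133,  0.0055,  1.1811]))
```

View pics/c3.png

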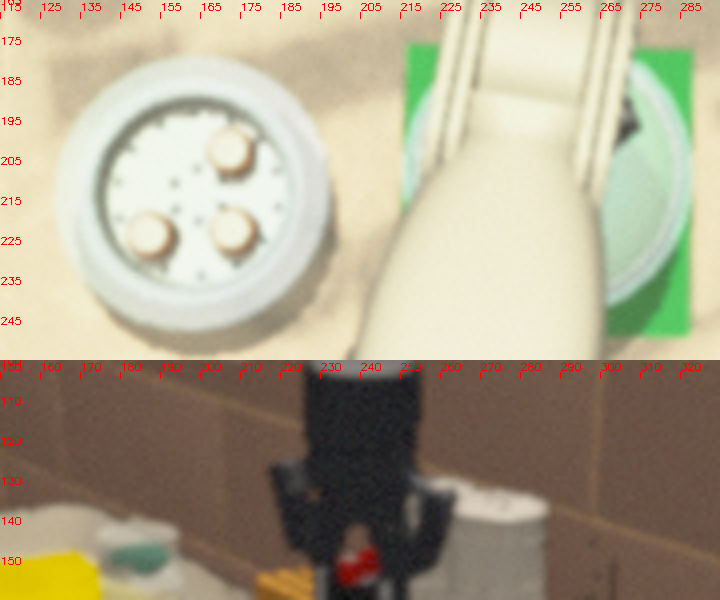

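Emit:
{"name": "step_arm", "arguments": {"targets": [[[0, 0, 0], [-0.01, 0, 0.25], 1], [[0, 0, 0], [-0.01, 0, 0.5], 1], [[0, 0, 0], [-0.01, 0, 0.75], 1], [[0, 0, 0], [-0.01, 0, 0.9], 1], [[0, 0, 0], [-0.01, 0, 1], 1], [[0, 0, 0], [-0.01, 0, 1], 1]]}}

```text
time_s: 8.7
eef_pos: [491.8, -0.9, 117.4]
orientation: [179.9, -0.2, -161.4]
wrist_force: [-0.5, -0.5, -4.3]
finger_gap: 42.8
finger_force: 62.1
```

Emit:
{"name": "step_arm", "arguments": {"targets": [[[0, 0, 0], [0, 0, 0.06], 1], [[0, 0, 0], [0, 0, 0.12], 1], [[0, 0, 0], [0, 0, 0.15], 1], [[0, 0, 0], [0, 0, 0.17], 1], [[0, 0, 0], [0, 0, 0.18], 1], [[0, 0, 0], [0, 0, 0.18], 1]]}}

```text
time_s: 9.3
eef_pos: [492.7, -2.1, 97.3]
orientation: [-180.0, 0.0, -161.4]
wrist_force: [-0.6, 0.0, -4.0]
finger_gap: 42.6
finger_force: 62.1
```

Run:
```python
from h import *
s=bot.read_state();print(s['orientation'],s['wrist_force'],s['finger_gap'],s['eef_pos'])
f=pickle.load(open("t2.pkl","rb"))
for u in [(172.5,203),(173,222.5),(152.7,224)]:
    print(at_z(f,u,90))
```

```text
[-1.79997558e+02  4.53455317e-03 -1.61435466e+02] [-0.61088998  0.03703753 -4.00389586] 42.63954897420504 [492.67942675  -2.12437172  97.32326684]
[515.00674721 255.66683283  90.        ]
[451.28124685 252.52261593  90.        ]
[446.72835682 318.21879029  90.        ]
```

Emit:
{"name": "step_arm", "arguments": {"targets": [[[0, 0, 0], [0, 0, 0.008], 1], [[0, 0, 0], [0, 0, 0.015], 1], [[0, 0, 0], [0, 0, 0.015], 1], [[0, 0, 0], [0, 0, 0.015], 1]]}}

```text
time_s: 9.7
eef_pos: [492.7, -2.1, 95.7]
orientation: [-180.0, 0.0, -161.4]
wrist_force: [-0.8, 0.4, -0.6]
finger_gap: 42.7
finger_force: 62.6
```

Emit:
{"name": "step_arm", "arguments": {"targets": [[[0, 0, 0], [0, 0, 0.004], -1], [[0, 0, 0], [0, 0, 0.004], -1], [[0, 0, 0], [0, 0, 0.004], -1], [[0, 0, 0], [0, 0, 0], -1], [[0, 0, 0], [0, 0, -0.3], -1], [[0, 0, 0], [0, 0, -0.6], -1], [[0, 0, 0], [0, 0, -1], -1]]}}

```text
time_s: 10.4
eef_pos: [491.8, -2.0, 215.8]
orientation: [179.9, -0.1, -161.4]
wrist_force: [1.0, -0.2, -0.3]
finger_gap: 85.5
finger_force: 0.0
```

Emit:
{"name": "step_arm", "arguments": {"targets": [[[0, 0, 0], [-0.25, 0.8, -0.3], -1], [[0, 0, 0], [-0.25, 0.8, -0.3], -1], [[0, 0, 0], [-0.25, 0.8, -0.3], -1]]}}

```text
time_s: 10.7
eef_pos: [490.7, 101.9, 253.8]
orientation: [-180.0, 0.2, -161.3]
wrist_force: [0.4, -1.0, -0.2]
finger_gap: 85.9
finger_force: 0.0
```

Emit:
{"name": "step_arm", "arguments": {"targets": [[[0, 0, 0], [-0.25, 0.8, 0], -1], [[0, 0, 0], [-0.25, 0.8, 0], -1], [[0, 0, 0], [-0.25, 0.8, 0], -1]]}}

```text
time_s: 11.0
eef_pos: [487.8, 203.3, 251.1]
orientation: [179.9, -0.0, -161.2]
wrist_force: [0.0, -0.1, -0.8]
finger_gap: 85.3
finger_force: 0.0
```

Emit:
{"name": "step_arm", "arguments": {"targets": [[[0, 0, -0.3], [-0.23, 0.72, 0], -1], [[0, 0, -0.3], [-0.23, 0.72, 0], -1], [[0, 0, -0.3], [-0.23, 0.72, 0], -1], [[0, 0, -0.3], [-0.23, 0.72, 0], -0.2], [[0, 0, -0.3], [-0.23, 0.72, 0], -0.2], [[0, 0, -0.3], [-0.23, 0.72, 0], -0.2]]}}

```text
time_s: 11.6
eef_pos: [487.2, 288.8, 251.5]
orientation: [-180.0, -0.0, -134.7]
wrist_force: [-0.7, -0.4, -0.1]
finger_gap: 51.4
finger_force: 0.0
```

Run:
```python
from h import *
s=bot.read_state();print(s['orientation'],s['wrist_force'],s['finger_gap'],s['eef_pos'])
f=snap("wrist");pickle.dump(f,open("w4.pkl","wb"))
t=snap("top");pickle.dump(t,open("t4.pkl","wb"))
a=cv2.resize(f["pixels"],None,fx=1.1,fy=1.1);b=crop(t,200,150,130,60,4,"/tmp/b.png")
o=np.zeros((600,600,3),np.uint8);o[:422,:563]=a[:,:563];b=cv2.resize(b,None,fx=.7,fy=.7);o[423:423+168,:364]=b
cv2.imwrite("pics/w4.png",o)
```

```text
[-1.79994234e+02 -6.42301245e-03 -1.34694180e+02] [-0.66823512 -0.38505575 -0.09545968] 51.40122851798334 [487.23538943 288.75308906 251.5208621 ]
```

View pics/w4.png

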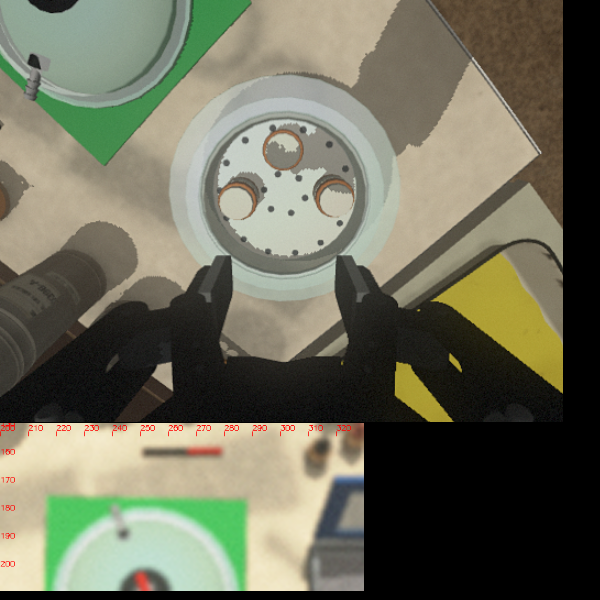

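Run:
```python
from h import *
f=pickle.load(open("w4.pkl","rb"))
for u in [(283.5,150),(237,202),(334,199.5)]:
    print(u,at_z(f,np.array(u)/1.1,90).round(1))
k=cv2.HoughCircles(cv2.medianBlur(cv2.cvtColor(f["pixels"],cv2.COLOR_BGR2GRAY),3),cv2.HOUGH_GRADIENT,1,25,param1=120,param2=14,minRadius=13,maxRadius=22)[0]
for c in k:
    if 180<c[0]<330 and 110<c[1]<230: print(c,at_z(f,c[:2],90).round(1))
k=cv2.HoughCircles(cv2.medianBlur(cv2.cvtColor(f["pixels"],cv2.COLOR_BGR2GRAY),5),cv2.HOUGH_GRADIENT,1,25,param1=100,param2=20,minRadius=60,maxRadius=120)
print(None if k is None else k[0][:4])
print(proj(f,[[487.2+77*np.cos(a),289.7+77*np.sin(a),86] for a in np.radians([45,135,225,315])])*1.1)
cv2.imwrite("pics/w4c.png",cv2.resize(f["pixels"][90:230,180:340],None,fx=4,fy=4,interpolation=cv2.INTER_CUBIC))
```

```text
(283.5, 150) [453.  254.6  90. ]
(237, 202) [517.5 258.   90. ]
(334, 199.5) [451.5 319.9  90. ]
[256.5 135.5  19.1] [453.3 253.1  90. ]
[213.5 186.5  15.8] [521.2 258.7  90. ]
[304.5 181.5  18.1] [451.  320.6  90. ]
[[258.5 178.5  73.1]
 [270.5 150.5  85.2]
 [ 85.5  13.5  83.7]
 [366.5 154.5 111.7]]
[[283.48847382 275.54902789]
 [365.06236282 202.65888488]
 [284.46398245 117.38991383]
 [202.77233966 201.78001579]]
```

View pics/w4c.png

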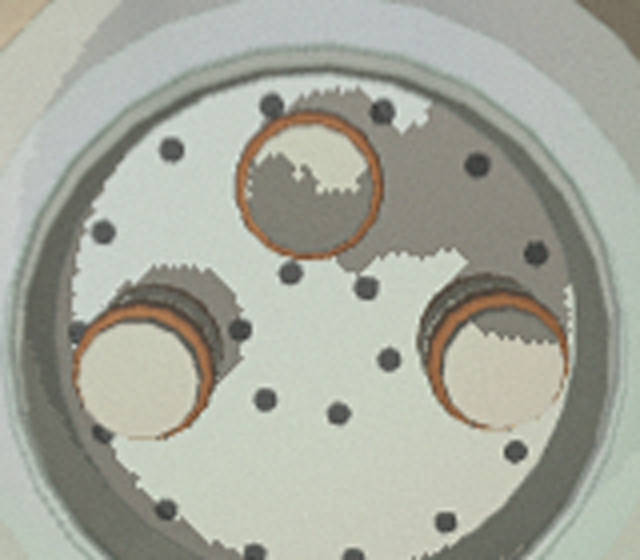

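Run:
```python
from h import *
f=pickle.load(open("w4.pkl","rb"))
for u in [(257.5,136.75),(214.25,184.75),(305.75,183)]: print(at_z(f,u,90).round(1))
print(delta([453,255,86],[180,0,-135]))
```

```text
[453.5 254.7  90. ]
[519.3 257.9  90. ]
[451.1 322.7  90. ]
(array([-0.0001,  0.0001,  0.0042]), array([0.4016, 0.0051, 1.3802]))
```

Emit:
{"name": "step_arm", "arguments": {"targets": [[[0, 0, 0], [0.4, 0, 0.2], -0.2], [[0, 0, 0], [0.4, 0, 0.6], -0.2], [[0, 0, 0], [0.4, 0, 1], -0.2], [[0, 0, 0], [0.4, 0, 1], -0.2], [[0, 0, 0], [0.4, 0, 1], -0.2]]}}

```text
time_s: 12.2
eef_pos: [453.7, 255.2, 132.4]
orientation: [180.0, -0.0, -134.5]
wrist_force: [0.8, 0.4, 0.4]
finger_gap: 51.1
finger_force: 0.0
```

Emit:
{"name": "step_arm", "arguments": {"targets": [[[0, 0, 0], [0, 0, 0.15], -0.2], [[0, 0, 0], [0, 0, 0.3], -0.2], [[0, 0, 0], [0, 0, 0.43], -0.2], [[0, 0, 0], [0, 0, 0.43], -0.2], [[0, 0, 0], [0, 0, 0.43], 0.5], [[0, 0, 0], [0, 0, 0.43], 1], [[0, 0, 0], [0, 0, 0.43], 1], [[0, 0, 0], [0, 0, 0.43], 1]]}}

```text
time_s: 13.0
eef_pos: [454.8, 256.0, 82.4]
orientation: [-179.9, 0.2, -134.4]
wrist_force: [-1.2, 0.3, 8.2]
finger_gap: 36.4
finger_force: 60.0
```

Emit:
{"name": "step_arm", "arguments": {"targets": [[[0, 0, 0], [0, 0, -0.2], 1], [[0, 0, 0], [0, 0, -0.5], 1], [[0, 0, 0], [0, 0, -0.8], 1], [[0, 0, 0], [0, 0, -1], 1], [[0, 0, 0], [0, 0, -1], 1]]}}

```text
time_s: 13.5
eef_pos: [455.1, 256.1, 204.9]
orientation: [-179.8, 0.4, -134.4]
wrist_force: [0.0, -0.0, -1.3]
finger_gap: 36.2
finger_force: 60.1
```

Emit:
{"name": "step_arm", "arguments": {"targets": [[[0, 0, 0], [0.2, -0.2, -0.25], 1], [[0, 0, 0], [0.4, -0.4, -0.25], 1], [[0, 0, 0], [0.7, -0.7, -0.25], 1], [[0, 0, 0], [0.93, -0.93, -0.25], 1]]}}

```text
time_s: 13.9
eef_pos: [454.7, 96.0, 230.4]
orientation: [-179.9, 0.0, -134.4]
wrist_force: [0.4, -0.1, -0.0]
finger_gap: 36.1
finger_force: 60.3
```

Emit:
{"name": "step_arm", "arguments": {"targets": [[[0, 0, 0], [0.25, -0.25, 0], 1], [[0, 0, 0], [0.5, -0.5, 0], 1], [[0, 0, 0], [0.75, -0.75, 0], 1], [[0, 0, 0], [0.93, -0.93, 0], 1]]}}

```text
time_s: 14.3
eef_pos: [456.3, -62.5, 230.3]
orientation: [-180.0, 0.0, -134.5]
wrist_force: [0.4, 0.2, -1.6]
finger_gap: 36.2
finger_force: 60.3
```

Emit:
{"name": "step_arm", "arguments": {"targets": [[[0, 0, 0], [0.25, -0.25, 0], 1], [[0, 0, 0], [0.5, -0.5, 0], 1], [[0, 0, 0], [0.75, -0.75, 0], 1], [[0, 0, 0], [0.93, -0.93, 0], 1]]}}

```text
time_s: 14.7
eef_pos: [457.9, -220.5, 230.1]
orientation: [-180.0, -0.0, -134.5]
wrist_force: [1.0, -0.1, -1.0]
finger_gap: 36.2
finger_force: 60.3
```

Emit:
{"name": "step_arm", "arguments": {"targets": [[[0, 0, -0.1], [0.25, -0.25, 0], 1], [[0, 0, -0.2], [0.4, -0.4, 0], 1], [[0, 0, -0.3], [0.55, -0.55, 0], 1], [[0, 0, -0.4], [0.7, -0.7, 0], 1], [[0, 0, -0.5], [0.8, -0.8, 0], 1], [[0, 0, -0.5], [0.9, -0.92, 0], 1], [[0, 0, -0.5], [0.9, -0.92, 0], 1]]}}

```text
time_s: 15.4
eef_pos: [461.3, -374.3, 229.5]
orientation: [180.0, -0.0, -89.5]
wrist_force: [0.5, 0.9, -0.9]
finger_gap: 36.1
finger_force: 60.3
```

Run:
```python
from h import *
s=bot.read_state();print(s['time_s'],s['orientation'],s['wrist_force'],s['finger_gap'],s['eef_pos'],s['joints'])
print(delta([462,-365,39],[180,0,-90]))
f=snap("wrist");pickle.dump(f,open("w5.pkl","wb"))
cv2.imwrite("pics/w5.png",cv2.resize(f["pixels"],(800,600),interpolation=cv2.INTER_CUBIC))
```

```text
15.4 [ 1.79989200e+02 -1.39801548e-02 -8.94900326e+01] [ 0.47331263  0.94671763 -0.90128113] 36.13927976472462 [ 461.26550925 -374.34244136  229.51192206] [-4.71432543e+01  1.96140141e+01  4.23841373e+00  7.46213422e+01
 -1.73993197e-02 -1.37653221e+02]
(array([ 0.0001, -0.0002,  0.0057]), array([-0.0782, -0.0071,  1.5876]))
```

View pics/w5.png

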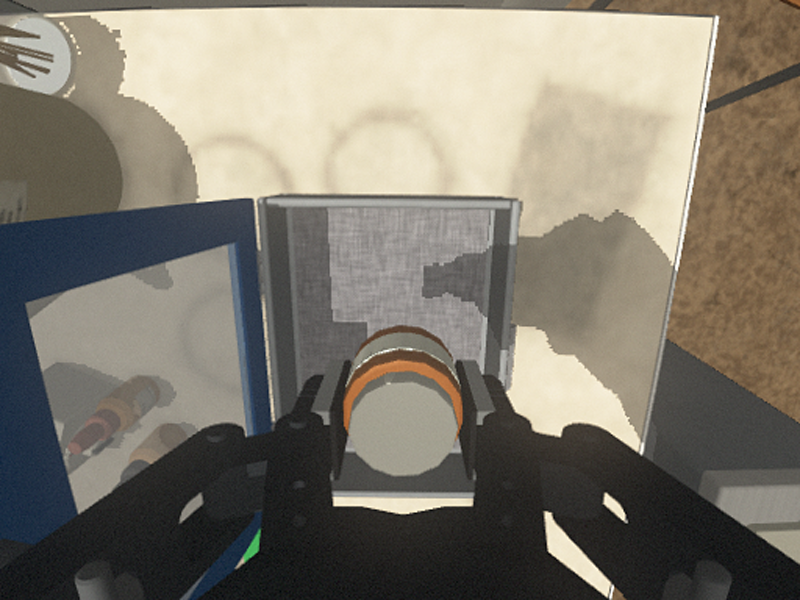

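Run:
```python
from h import *
f=pickle.load(open("w5.pkl","rb"))
q=lambda u,v,z: at_z(f,(u/1.5625,v/1.5625),z).round(1)
print(q(262,198,60),q(519,198,60),q(513,388,60),q(390,495,60),q(261,330,60))
for r in (0,195): print([ (proj(f,[[557-r*np.cos(t),-425,60.5+r*np.sin(t)]])[0]*1.5625).round() for t in (1.65,1.7,1.75,1.8)])
```

```text
[ 551.5 -430.8   60. ] [ 386.6 -432.2   60. ] [ 379.8 -297.7   60. ] [ 469.1 -203.2   60. ] [ 559.2 -340.8   60. ]
[array([254., 207.]), array([254., 207.]), array([254., 207.]), array([254., 207.])]
[array([-81., 272.]), array([-113.,  271.]), array([-140.,  270.]), array([-164.,  268.])]
```

Emit:
{"name": "step_arm", "arguments": {"targets": [[[0, 0, 0], [0, 0, 0.4], 1], [[0, 0, 0], [0, 0, 0.8], 1], [[0, 0, 0], [0, 0, 1], 1], [[0, 0, 0], [0, 0, 1], 1]]}}

```text
time_s: 15.85
eef_pos: [460.0, -370.1, 106.8]
orientation: [179.8, 0.3, -89.5]
wrist_force: [-1.1, -0.3, -0.2]
finger_gap: 35.9
finger_force: 60.3
```

Emit:
{"name": "step_arm", "arguments": {"targets": [[[0, 0, 0], [0, 0, 0.25], 1], [[0, 0, 0], [0, 0, 0.45], 1], [[0, 0, 0], [0, 0, 0.54], 1], [[0, 0, 0], [0, 0, 0.57], 1], [[0, 0, 0], [0, 0, 0.57], 1]]}}

```text
time_s: 16.35
eef_pos: [461.8, -372.7, 42.6]
orientation: [-180.0, -0.1, -89.4]
wrist_force: [-0.5, 0.1, 0.3]
finger_gap: 36.0
finger_force: 60.3
```

Emit:
{"name": "step_arm", "arguments": {"targets": [[[0, 0, 0], [0, 0, 0.01], 1], [[0, 0, 0], [0, 0, 0.02], 1], [[0, 0, 0], [0, 0, 0.02], 1], [[0, 0, 0], [0, 0, 0.02], 1]]}}

```text
time_s: 16.75
eef_pos: [461.5, -372.5, 39.4]
orientation: [-180.0, -0.0, -89.4]
wrist_force: [-0.9, -0.0, -0.7]
finger_gap: 36.2
finger_force: 60.3
```

Emit:
{"name": "step_arm", "arguments": {"targets": [[[0, 0, 0], [0, 0, 0.008], 1], [[0, 0, 0], [0, 0, 0.014], 1], [[0, 0, 0], [0, 0, 0.014], 1], [[0, 0, 0], [0, 0, 0.014], 1]]}}

```text
time_s: 17.15
eef_pos: [461.5, -372.6, 38.4]
orientation: [-180.0, -0.0, -89.4]
wrist_force: [-1.7, 1.9, 8.5]
finger_gap: 36.6
finger_force: 61.4
```

Emit:
{"name": "step_arm", "arguments": {"targets": [[[0, 0, 0], [0, 0, -0.01], -0.2], [[0, 0, 0], [0, 0, -0.01], -0.2], [[0, 0, 0], [0, 0, -0.01], -0.2], [[0, 0, 0], [0, 0, -0.1], -0.2], [[0, 0, 0], [0, 0, -0.4], -0.2], [[0, 0, 0], [0, 0, -0.7], -0.2], [[0, 0, 0], [0, 0, -1], -0.2]]}}

```text
time_s: 17.85
eef_pos: [461.2, -372.2, 159.4]
orientation: [-180.0, -0.0, -89.4]
wrist_force: [-0.4, -1.1, 0.3]
finger_gap: 51.3
finger_force: 0.0
```

Emit:
{"name": "step_arm", "arguments": {"targets": [[[0, 0, 0], [0, 0, -0.4], -0.2], [[0, 0, 0], [-0.3, 0, -0.7], -0.2], [[0, 0, 0], [-0.7, 0, -0.7], -0.2], [[0, 0, 0], [-1, 0, -0.7], -0.2]]}}

```text
time_s: 18.25
eef_pos: [460.0, -250.8, 243.5]
orientation: [-179.9, -0.1, -89.5]
wrist_force: [0.0, -0.0, -0.5]
finger_gap: 51.2
finger_force: 0.0
```

Emit:
{"name": "step_arm", "arguments": {"targets": [[[0, 0, 0], [-0.4, 0, 0], -0.2], [[0, 0, 0], [-0.7, 0, 0], -0.2], [[0, 0, 0], [-1, 0, 0], -0.2]]}}

```text
time_s: 18.55
eef_pos: [458.5, -130.7, 242.3]
orientation: [-179.9, -0.0, -89.4]
wrist_force: [0.1, -0.7, -0.5]
finger_gap: 50.6
finger_force: 0.0
```

Emit:
{"name": "step_arm", "arguments": {"targets": [[[0, 0, 0], [-0.4, 0, 0], -0.2], [[0, 0, 0], [-0.7, 0, 0], -0.2], [[0, 0, 0], [-1, 0, 0], -0.2]]}}

```text
time_s: 18.85
eef_pos: [457.3, -10.8, 242.3]
orientation: [-179.9, -0.0, -89.4]
wrist_force: [0.5, 0.3, 0.2]
finger_gap: 51.3
finger_force: 0.0
```

Emit:
{"name": "step_arm", "arguments": {"targets": [[[0, 0, 0], [-0.4, 0, 0], -0.2], [[0, 0, 0], [-0.7, 0, 0], -0.2], [[0, 0, 0], [-1, 0, 0], -0.2]]}}

```text
time_s: 19.15
eef_pos: [456.2, 109.3, 242.3]
orientation: [-179.9, 0.0, -89.4]
wrist_force: [0.4, 0.2, -0.0]
finger_gap: 51.3
finger_force: 0.0
```

Emit:
{"name": "step_arm", "arguments": {"targets": [[[0, 0, 0.09], [-0.4, 0, 0], -0.2], [[0, 0, 0.18], [-0.7, 0, 0], -0.2], [[0, 0, 0.27], [-1, 0, 0], -0.2], [[0, 0, 0.36], [-1, 0, 0], -0.2], [[0, 0, 0.45], [-1, 0, 0], -0.2], [[0, 0, 0.54], [-1, 0, 0], -0.2], [[0, 0, 0.63], [-1, 0, 0], -0.2], [[0, 0, 0.7], [-1, 0, 0], -0.2]]}}

```text
time_s: 19.95
eef_pos: [455.2, 227.6, 242.1]
orientation: [-180.0, 0.0, -152.7]
wrist_force: [0.2, -0.1, -0.5]
finger_gap: 51.1
finger_force: 0.0
```

Emit:
{"name": "step_arm", "arguments": {"targets": [[[0, 0, 0.09], [-0.1, 0.2, 0], -0.2], [[0, 0, 0.18], [-0.2, 0.5, 0], -0.2], [[0, 0, 0.27], [-0.28, 0.72, 0], -0.2], [[0, 0, 0.36], [-0.28, 0.72, 0], -0.2], [[0, 0, 0.45], [-0.28, 0.72, 0], -0.2], [[0, 0, 0.54], [-0.28, 0.72, 0], -0.2], [[0, 0, 0.63], [-0.28, 0.72, 0], -0.2], [[0, 0, 0.7], [-0.28, 0.72, 0], -0.2]]}}

```text
time_s: 20.75
eef_pos: [445.0, 319.7, 242.1]
orientation: [180.0, 0.0, 144.3]
wrist_force: [0.6, -0.4, 0.5]
finger_gap: 51.5
finger_force: 0.0
```

Run:
```python
from h import *
s=bot.read_state();print(s['time_s'],s['orientation'],s['wrist_force'],s['finger_gap'],s['eef_pos'],s['joints'][5])
f=snap("wrist");pickle.dump(f,open("w6.pkl","wb"))
cv2.imwrite("pics/w6.png",cv2.resize(f["pixels"],(800,600),interpolation=cv2.INTER_CUBIC))
```

```text
20.75 [1.79977137e+02 1.10021022e-02 1.44257650e+02] [ 0.61438653 -0.44140354  0.5311562 ] 51.47744034777263 [445.03585306 319.72280318 242.13426526] 62.66085437178085
```

View pics/w6.png

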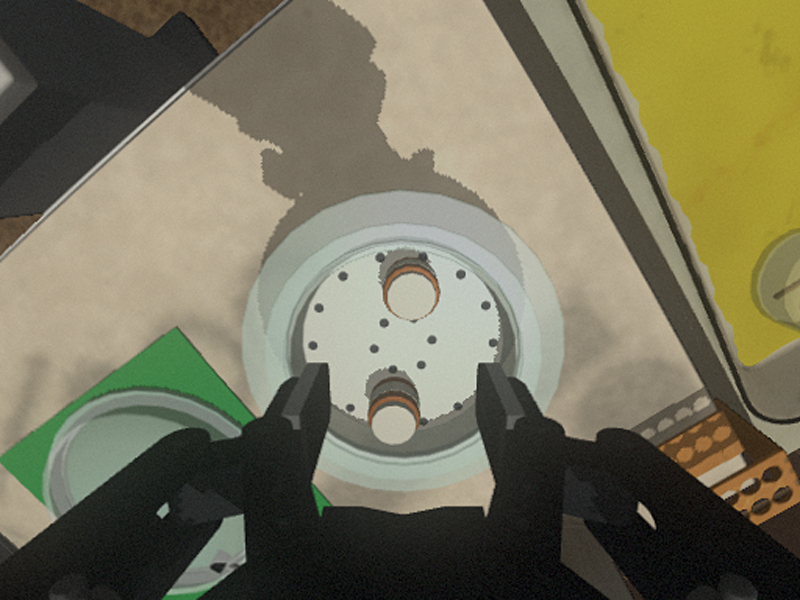

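Run:
```python
from h import *
f=pickle.load(open("w6.pkl","rb"))
q=lambda u,v,z: at_z(f,(u/1.5625,v/1.5625),z).round(1)
c=q(412,296,90);print(c,q(394,424,90))
print(delta([452,321,79],[180,0,144.26]))
```

```text
[451.1 322.3  90. ] [519.6 258.2  90. ]
(array([ 0.0003,  0.0001, -0.0036]), array([-0.04  ,  0.0421,  1.3596]))
```

Emit:
{"name": "step_arm", "arguments": {"targets": [[[0, 0, 0], [-0.03, 0.044, 0.3], -0.2], [[0, 0, 0], [-0.03, 0.044, 0.7], -0.2], [[0, 0, 0], [-0.03, 0.044, 0.9], -0.2], [[0, 0, 0], [-0.03, 0.044, 0.9], -0.2]]}}

```text
time_s: 21.2
eef_pos: [449.5, 321.0, 130.7]
orientation: [-179.7, -0.2, 144.7]
wrist_force: [-0.4, 0.6, -0.1]
finger_gap: 51.3
finger_force: 0.0
```

Emit:
{"name": "step_arm", "arguments": {"targets": [[[0, 0, 0], [0, 0, 0.2], -0.2], [[0, 0, 0], [0, 0, 0.35], -0.2], [[0, 0, 0], [0, 0, 0.46], -0.2], [[0, 0, 0], [0, 0, 0.46], -0.2], [[0, 0, 0], [0, 0, 0.46], 0.5], [[0, 0, 0], [0, 0, 0.46], 1], [[0, 0, 0], [0, 0, 0.46], 1], [[0, 0, 0], [0, 0, 0.46], 1]]}}

```text
time_s: 22.0
eef_pos: [452.1, 322.4, 80.2]
orientation: [179.8, 0.1, 144.6]
wrist_force: [-0.1, -1.0, 6.2]
finger_gap: 36.2
finger_force: 60.2
```

Emit:
{"name": "step_arm", "arguments": {"targets": [[[0, 0, 0], [0, 0, -0.2], 1], [[0, 0, 0], [0, 0, -0.5], 1], [[0, 0, 0], [0, 0, -0.8], 1], [[0, 0, 0], [0, 0, -1], 1], [[0, 0, 0], [0, 0, -1], 1]]}}

```text
time_s: 22.5
eef_pos: [452.5, 322.6, 202.8]
orientation: [179.6, 0.2, 144.6]
wrist_force: [0.2, -0.1, -0.9]
finger_gap: 36.7
finger_force: 60.1
```

Emit:
{"name": "step_arm", "arguments": {"targets": [[[0, 0, 0], [-0.15, -0.2, -0.25], 1], [[0, 0, 0], [-0.35, -0.48, -0.25], 1], [[0, 0, 0], [-0.55, -0.75, -0.25], 1], [[0, 0, 0], [-0.7, -0.95, -0.25], 1]]}}

```text
time_s: 22.9
eef_pos: [453.1, 178.6, 228.3]
orientation: [-180.0, 0.0, 144.6]
wrist_force: [0.3, 0.3, -0.7]
finger_gap: 36.3
finger_force: 60.2
```

Emit:
{"name": "step_arm", "arguments": {"targets": [[[0, 0, 0], [-0.2, -0.27, 0], 1], [[0, 0, 0], [-0.4, -0.54, 0], 1], [[0, 0, 0], [-0.6, -0.81, 0], 1], [[0, 0, 0], [-0.7, -0.95, 0], 1]]}}

```text
time_s: 23.3
eef_pos: [455.6, 36.3, 228.1]
orientation: [-180.0, 0.0, 144.5]
wrist_force: [0.4, 1.0, -0.7]
finger_gap: 36.4
finger_force: 60.2
```

Emit:
{"name": "step_arm", "arguments": {"targets": [[[0, 0, 0], [-0.2, -0.27, 0], 1], [[0, 0, 0], [-0.4, -0.54, 0], 1], [[0, 0, 0], [-0.6, -0.81, 0], 1], [[0, 0, 0], [-0.7, -0.95, 0], 1]]}}

```text
time_s: 23.7
eef_pos: [458.0, -105.4, 228.0]
orientation: [-180.0, 0.0, 144.5]
wrist_force: [0.9, 0.6, -0.8]
finger_gap: 36.4
finger_force: 60.3
```

Emit:
{"name": "step_arm", "arguments": {"targets": [[[0, 0, 0], [-0.2, -0.27, 0], 1], [[0, 0, 0], [-0.4, -0.54, 0], 1], [[0, 0, 0], [-0.6, -0.81, 0], 1], [[0, 0, 0], [-0.7, -0.95, 0], 1]]}}

```text
time_s: 24.1
eef_pos: [460.3, -247.2, 227.8]
orientation: [-180.0, -0.0, 144.5]
wrist_force: [0.3, 0.8, -1.2]
finger_gap: 36.5
finger_force: 60.3
```

Emit:
{"name": "step_arm", "arguments": {"targets": [[[0, 0, 0.09], [-0.1, -0.15, 0], 1], [[0, 0, 0.18], [-0.2, -0.3, 0], 1], [[0, 0, 0.27], [-0.3, -0.4, 0], 1], [[0, 0, 0.36], [-0.34, -0.48, 0], 1], [[0, 0, 0.45], [-0.34, -0.48, 0], 1], [[0, 0, 0.54], [-0.34, -0.48, 0], 1], [[0, 0, 0.607], [-0.34, -0.48, 0], 1], [[0, 0, 0.607], [-0.34, -0.48, 0], 1]]}}

```text
time_s: 24.9
eef_pos: [460.3, -314.9, 228.0]
orientation: [-180.0, -0.0, 89.9]
wrist_force: [-0.3, 0.0, -0.7]
finger_gap: 36.3
finger_force: 60.3
```

Run:
```python
from h import *
s=bot.read_state();print(s['time_s'],s['orientation'],s['wrist_force'],s['finger_gap'],s['eef_pos'],s['joints'][5])
f=snap("wrist");pickle.dump(f,open("w7.pkl","wb"))
f=snap("top");pickle.dump(f,open("t7.pkl","wb"))
```

```text
24.9 [-1.79980781e+02 -1.80614081e-02  8.98592304e+01] [-0.26318117  0.02938365 -0.67380396] 36.26694992113391 [ 460.30279426 -314.94488357  227.97285547] 47.13960915502712
```

Emit:
{"name": "step_arm", "arguments": {"targets": [[[0, 0, 0], [0, 0, 0.4], 1], [[0, 0, 0], [0, 0, 0.8], 1], [[0, 0, 0], [0, 0, 1], 1], [[0, 0, 0], [0, 0, 1], 1]]}}

```text
time_s: 25.4
eef_pos: [458.9, -313.6, 104.9]
orientation: [-179.7, -0.2, 90.1]
wrist_force: [0.4, 0.7, 0.1]
finger_gap: 36.4
finger_force: 60.2
```

Emit:
{"name": "step_arm", "arguments": {"targets": [[[0, 0, 0], [0, 0, 0.25], 1], [[0, 0, 0], [0, 0, 0.45], 1], [[0, 0, 0], [0, 0, 0.54], 1], [[0, 0, 0], [0, 0, 0.575], 1], [[0, 0, 0], [0, 0, 0.575], 1], [[0, 0, 0], [0, 0, 0.575], 1], [[0, 0, 0], [0, 0, 0.575], 1]]}}

```text
time_s: 26.1
eef_pos: [461.0, -315.4, 40.3]
orientation: [179.9, 0.1, 90.0]
wrist_force: [0.2, 0.2, -1.0]
finger_gap: 36.3
finger_force: 60.2
```

Emit:
{"name": "step_arm", "arguments": {"targets": [[[0, 0, 0], [0, 0, 0.01], 1], [[0, 0, 0], [0, 0, 0.01], 1], [[0, 0, 0], [0, 0, 0.01], 1]]}}

```text
time_s: 26.4
eef_pos: [460.5, -315.1, 38.1]
orientation: [180.0, 0.0, 89.9]
wrist_force: [0.5, -0.3, -1.1]
finger_gap: 36.7
finger_force: 60.2
```

Emit:
{"name": "step_arm", "arguments": {"targets": [[[0, 0, 0], [0, 0, 0.01], 1], [[0, 0, 0], [0, 0, 0.01], 1], [[0, 0, 0], [0, 0, 0.01], 1]]}}

```text
time_s: 26.7
eef_pos: [460.4, -315.0, 36.7]
orientation: [-180.0, -0.0, 89.9]
wrist_force: [-0.1, 0.4, 0.2]
finger_gap: 36.5
finger_force: 60.2
```

Emit:
{"name": "step_arm", "arguments": {"targets": [[[0, 0, 0], [0, 0, 0.006], 1], [[0, 0, 0], [0, 0, 0.006], 1], [[0, 0, 0], [0, 0, 0.006], 1]]}}

```text
time_s: 27.0
eef_pos: [460.5, -315.0, 36.2]
orientation: [180.0, 0.0, 89.9]
wrist_force: [-0.4, 0.6, 2.7]
finger_gap: 36.6
finger_force: 60.6
```

Emit:
{"name": "step_arm", "arguments": {"targets": [[[0, 0, 0], [0, 0, -0.01], -0.2], [[0, 0, 0], [0, 0, -0.01], -0.2], [[0, 0, 0], [0, 0, -0.01], -0.2], [[0, 0, 0], [0, 0, -0.1], -0.2], [[0, 0, 0], [0, 0, -0.4], -0.2], [[0, 0, 0], [0, 0, -0.7], -0.2], [[0, 0, 0], [0, 0, -1], -0.2]]}}

```text
time_s: 27.7
eef_pos: [460.3, -314.9, 158.2]
orientation: [180.0, 0.0, 89.9]
wrist_force: [0.9, -1.4, 0.0]
finger_gap: 51.4
finger_force: 0.0
```

Emit:
{"name": "step_arm", "arguments": {"targets": [[[0, 0, 0], [0, 0, -0.4], -0.2], [[0, 0, 0], [0.3, 0, -0.7], -0.2], [[0, 0, 0], [0.7, 0, -0.7], -0.2], [[0, 0, 0], [1, 0, -0.7], -0.2]]}}

```text
time_s: 28.1
eef_pos: [460.5, -193.4, 242.2]
orientation: [179.8, 0.1, 89.9]
wrist_force: [0.1, -0.1, -0.6]
finger_gap: 51.0
finger_force: 0.0
```

Emit:
{"name": "step_arm", "arguments": {"targets": [[[0, 0, 0], [0.4, 0, 0], -0.2], [[0, 0, 0], [0.7, 0, 0], -0.2], [[0, 0, 0], [1, 0, 0], -0.2]]}}

```text
time_s: 28.4
eef_pos: [460.3, -73.3, 241.1]
orientation: [179.9, 0.0, 90.0]
wrist_force: [-0.2, -0.0, -0.4]
finger_gap: 51.3
finger_force: 0.0
```

Emit:
{"name": "step_arm", "arguments": {"targets": [[[0, 0, 0], [0.4, 0, 0], -0.2], [[0, 0, 0], [0.7, 0, 0], -0.2], [[0, 0, 0], [1, 0, 0], -0.2]]}}

```text
time_s: 28.7
eef_pos: [460.4, 46.7, 241.1]
orientation: [179.9, 0.0, 90.0]
wrist_force: [0.7, 0.2, 0.5]
finger_gap: 51.5
finger_force: 0.0
```

Emit:
{"name": "step_arm", "arguments": {"targets": [[[0, 0, 0], [0.4, 0, 0], -0.2], [[0, 0, 0], [0.7, 0, 0], -0.2], [[0, 0, 0], [1, 0, 0], -0.2]]}}

```text
time_s: 29.0
eef_pos: [460.5, 166.7, 241.0]
orientation: [179.9, -0.0, 90.0]
wrist_force: [-0.0, -1.0, 0.1]
finger_gap: 51.3
finger_force: 0.0
```

Emit:
{"name": "step_arm", "arguments": {"targets": [[[0, 0, -0.09], [0.3, 0.2, 0], -0.2], [[0, 0, -0.18], [0.6, 0.4, 0], -0.2], [[0, 0, -0.27], [0.775, 0.49, 0], -0.2], [[0, 0, -0.36], [0.775, 0.49, 0], -0.2], [[0, 0, -0.45], [0.775, 0.49, 0], -0.2], [[0, 0, -0.5], [0.775, 0.49, 0], -0.2], [[0, 0, -0.5], [0.775, 0.49, 0], -0.2]]}}

```text
time_s: 29.7
eef_pos: [519.8, 258.0, 240.8]
orientation: [180.0, 0.0, 135.0]
wrist_force: [-0.3, 0.1, -0.4]
finger_gap: 51.1
finger_force: 0.0
```

Run:
```python
from h import *
s=bot.read_state();print(s['time_s'],s['orientation'],s['finger_gap'],s['eef_pos'],s['joints'][5])
f=snap("wrist");pickle.dump(f,open("w8.pkl","wb"))
t=snap("top");pickle.dump(t,open("t8.pkl","wb"))
print(proj(f,[519.5,258,90]))
# amber ring + white cap: find the amber pixels near the plate
h=cv2.cvtColor(f["pixels"],cv2.COLOR_BGR2HSV)
m=cv2.inRange(h,(5,110,60),(20,255,255))
n,l,st,c=cv2.connectedComponentsWithStats(cv2.morphologyEx(m,cv2.MORPH_CLOSE,np.ones((3,3))))
for i in range(1,n):
    if st[i,4]>25: print("w",st[i],at_z(f,(st[i,0]+st[i,2]/2,st[i,1]+st[i,3]/2),80).round(1))
for P,n_ in(([462,-374,46],"v1"),([461,-315,46],"v2"),([519.5,258,90],"A")): print(n_,proj(t,P))
```

```text
29.7 [1.79977214e+02 1.09986711e-02 1.35009057e+02] 51.11209245497165 [519.75817384 257.99393634 240.77890939] 63.10574225977361
[[257.87108602 186.21803112]]
w [ 41   0  38  15 268] [278.1 248.   80. ]
w [ 422  156   90  113 5325] [702.2 395.6  80. ]
w [240 167  36  29 167] [518.  259.7  80. ]
v1 [[363.46674257 219.60751298]]
v2 [[345.72727556 219.99114674]]
A [[171.81850595 201.63832409]]
```

Emit:
{"name": "step_arm", "arguments": {"targets": [[[0, 0, 0], [0, 0, 0.3], -0.2], [[0, 0, 0], [0, 0, 0.7], -0.2], [[0, 0, 0], [0, 0, 0.9], -0.2], [[0, 0, 0], [0, 0, 0.9], -0.2]]}}

```text
time_s: 30.2
eef_pos: [518.1, 257.2, 129.1]
orientation: [-179.7, -0.2, 134.8]
wrist_force: [0.4, 0.1, 0.5]
finger_gap: 51.3
finger_force: 0.0
```

Emit:
{"name": "step_arm", "arguments": {"targets": [[[0, 0, 0], [0, 0, 0.2], -0.2], [[0, 0, 0], [0, 0, 0.35], -0.2], [[0, 0, 0], [0, 0, 0.45], -0.2], [[0, 0, 0], [0, 0, 0.45], -0.2], [[0, 0, 0], [0, 0, 0.45], 0.5], [[0, 0, 0], [0, 0, 0.45], 1], [[0, 0, 0], [0, 0, 0.45], 1], [[0, 0, 0], [0, 0, 0.45], 1]]}}

```text
time_s: 31.0
eef_pos: [520.7, 258.2, 79.6]
orientation: [179.9, 0.1, 134.9]
wrist_force: [-0.2, 0.1, 6.9]
finger_gap: 36.7
finger_force: 60.2
```

Emit:
{"name": "step_arm", "arguments": {"targets": [[[0, 0, 0], [0, 0, -0.2], 1], [[0, 0, 0], [0, 0, -0.5], 1], [[0, 0, 0], [0, 0, -0.8], 1], [[0, 0, 0], [0, 0, -1], 1], [[0, 0, 0], [0, 0, -1], 1]]}}

```text
time_s: 31.5
eef_pos: [521.2, 258.4, 202.3]
orientation: [179.7, 0.2, 134.9]
wrist_force: [0.8, -0.7, -0.9]
finger_gap: 36.5
finger_force: 60.1
```

Emit:
{"name": "step_arm", "arguments": {"targets": [[[0, 0, 0], [-0.15, -0.2, -0.25], 1], [[0, 0, 0], [-0.35, -0.45, -0.25], 1], [[0, 0, 0], [-0.58, -0.75, -0.25], 1], [[0, 0, 0], [-0.75, -0.95, -0.25], 1]]}}

```text
time_s: 31.9
eef_pos: [501.8, 111.8, 227.7]
orientation: [-180.0, -0.0, 134.9]
wrist_force: [-0.3, 0.7, -0.8]
finger_gap: 36.5
finger_force: 60.2
```

Emit:
{"name": "step_arm", "arguments": {"targets": [[[0, 0, 0], [-0.2, -0.26, 0], 1], [[0, 0, 0], [-0.4, -0.52, 0], 1], [[0, 0, 0], [-0.6, -0.78, 0], 1], [[0, 0, 0], [-0.75, -0.95, 0], 1]]}}

```text
time_s: 32.3
eef_pos: [484.7, -32.5, 227.7]
orientation: [-180.0, -0.0, 134.9]
wrist_force: [-0.3, 0.7, -1.0]
finger_gap: 36.2
finger_force: 60.2
```

Emit:
{"name": "step_arm", "arguments": {"targets": [[[0, 0, 0], [-0.2, -0.26, 0], 1], [[0, 0, 0], [-0.4, -0.52, 0], 1], [[0, 0, 0], [-0.6, -0.78, 0], 1], [[0, 0, 0], [-0.75, -0.95, 0], 1]]}}

```text
time_s: 32.7
eef_pos: [467.7, -176.8, 227.6]
orientation: [-180.0, -0.0, 134.9]
wrist_force: [0.2, -0.3, -0.9]
finger_gap: 36.7
finger_force: 60.2
```

Emit:
{"name": "step_arm", "arguments": {"targets": [[[0, 0, 0.09], [-0.12, -0.15, 0], 1], [[0, 0, 0.18], [-0.25, -0.3, 0], 1], [[0, 0, 0.27], [-0.35, -0.42, 0], 1], [[0, 0, 0.36], [-0.42, -0.52, 0], 1], [[0, 0, 0.45], [-0.42, -0.52, 0], 1], [[0, 0, 0.5], [-0.42, -0.52, 0], 1], [[0, 0, 0.5], [-0.42, -0.52, 0], 1]]}}

```text
time_s: 33.4
eef_pos: [459.7, -254.5, 227.5]
orientation: [-180.0, -0.0, 89.9]
wrist_force: [-0.4, -0.1, -1.0]
finger_gap: 36.1
finger_force: 60.2
```

Run:
```python
from h import *
s=bot.read_state();print(s['time_s'],s['orientation'],s['wrist_force'],s['finger_gap'],s['eef_pos'],s['joints'][5])
f=snap("wrist");pickle.dump(f,open("w9.pkl","wb"))
# held vial and box vials via amber
h=cv2.cvtColor(f["pixels"],cv2.COLOR_BGR2HSV);m=cv2.inRange(h,(5,110,60),(20,255,255))
n,l,st,c=cv2.connectedComponentsWithStats(m)
print([list(x) for x in st if 25<x[4]<9000])
t=pickle.load(open("t8.pkl","rb"))
h=cv2.cvtColor(t["pixels"],cv2.COLOR_BGR2HSV)[195:250,300:390]
# bright-cap detection in box
m=(t["pixels"][195:250,300:390].min(2)>185).astype(np.uint8)
n,l,st,c=cv2.connectedComponentsWithStats(m)
print([(list(x),(y+[300,195]).round(1)) for x,y in zip(st,c) if 10<x[4]<400])
```

```text
33.4 [-1.79956118e+02 -3.57305723e-02  8.98536368e+01] [-0.41880528 -0.07312315 -0.97198639] 36.10755359082085 [ 459.65536252 -254.54565178  227.47073996] 52.01404648346717
[[np.int32(13), np.int32(139), np.int32(10), np.int32(11), np.int32(31)], [np.int32(23), np.int32(154), np.int32(8), np.int32(13), np.int32(43)], [np.int32(241), np.int32(212), np.int32(47), np.int32(17), np.int32(128)], [np.int32(2), np.int32(224), np.int32(8), np.int32(11), np.int32(35)], [np.int32(219), np.int32(227), np.int32(78), np.int32(57), np.int32(1247)], [np.int32(11), np.int32(229), np.int32(13), np.int32(16), np.int32(61)], [np.int32(8), np.int32(251), np.int32(7), np.int32(9), np.int32(26)], [np.int32(0), np.int32(287), np.int32(89), np.int32(76), np.int32(3260)], [np.int32(115), np.int32(368), np.int32(15), np.int32(16), np.int32(99)]]
[([np.int32(83), np.int32(1), np.int32(7), np.int32(8), np.int32(36)], array([386.5, 199.4])), ([np.int32(0), np.int32(5), np.int32(8), np.int32(17), np.int32(92)], array([302.9, 209. ])), ([np.int32(42), np.int32(22), np.int32(8), np.int32(8), np.int32(56)], array([345.3, 220.5])), ([np.int32(59), np.int32(22), np.int32(9), np.int32(8), np.int32(58)], array([363. , 220.3])), ([np.int32(83), np.int32(24), np.int32(7), np.int32(9), np.int32(30)], array([385.5, 222.5])), ([np.int32(0), np.int32(27), np.int32(9), np.int32(28), np.int32(137)], array([303.1, 239.2])), ([np.int32(85), np.int32(38), np.int32(5), np.int32(10), np.int32(36)], array([387.1, 237.9]))]
```

Emit:
{"name": "step_arm", "arguments": {"targets": [[[0, 0, 0], [0, 0, 0.4], 1], [[0, 0, 0], [0, 0, 0.8], 1], [[0, 0, 0], [0, 0, 1], 1], [[0, 0, 0], [0, 0, 1], 1]]}}

```text
time_s: 33.85
eef_pos: [458.3, -253.1, 104.9]
orientation: [-179.7, -0.2, 90.1]
wrist_force: [-0.6, -0.4, -0.1]
finger_gap: 36.4
finger_force: 60.2
```

Emit:
{"name": "step_arm", "arguments": {"targets": [[[0, 0, 0], [0, 0, 0.25], 1], [[0, 0, 0], [0, 0, 0.45], 1], [[0, 0, 0], [0, 0, 0.54], 1], [[0, 0, 0], [0, 0, 0.582], 1], [[0, 0, 0], [0, 0, 0.582], 1], [[0, 0, 0], [0, 0, 0.582], 1], [[0, 0, 0], [0, 0, 0.582], 1]]}}

```text
time_s: 34.55
eef_pos: [460.5, -254.9, 39.3]
orientation: [179.9, 0.1, 90.0]
wrist_force: [0.6, 0.0, -0.3]
finger_gap: 36.4
finger_force: 60.2
```

Emit:
{"name": "step_arm", "arguments": {"targets": [[[0, 0, 0], [0, 0, 0.008], 1], [[0, 0, 0], [0, 0, 0.008], 1], [[0, 0, 0], [0, 0, 0.008], 1]]}}

```text
time_s: 34.85
eef_pos: [460.0, -254.5, 37.4]
orientation: [180.0, 0.0, 89.9]
wrist_force: [0.2, 0.1, 0.4]
finger_gap: 36.7
finger_force: 60.2
```

Emit:
{"name": "step_arm", "arguments": {"targets": [[[0, 0, 0], [0, 0, 0.006], 1], [[0, 0, 0], [0, 0, 0.006], 1], [[0, 0, 0], [0, 0, 0.006], 1]]}}

```text
time_s: 35.15
eef_pos: [459.9, -254.5, 36.5]
orientation: [-180.0, 0.0, 89.9]
wrist_force: [0.1, 0.1, -1.0]
finger_gap: 36.5
finger_force: 60.2
```

Emit:
{"name": "step_arm", "arguments": {"targets": [[[0, 0, 0], [0, 0, 0.006], 1], [[0, 0, 0], [0, 0, 0.009], 1], [[0, 0, 0], [0, 0, 0.009], 1], [[0, 0, 0], [0, 0, 0.009], 1]]}}

```text
time_s: 35.55
eef_pos: [460.0, -254.5, 35.6]
orientation: [180.0, 0.0, 89.9]
wrist_force: [-1.7, -0.1, 2.4]
finger_gap: 36.6
finger_force: 60.5
```

Emit:
{"name": "step_arm", "arguments": {"targets": [[[0, 0, 0], [0, 0, -0.01], -0.2], [[0, 0, 0], [0, 0, -0.01], -0.2], [[0, 0, 0], [0, 0, -0.01], -0.2], [[0, 0, 0], [0, 0, -0.1], -0.2], [[0, 0, 0], [0, 0, -0.4], -0.2], [[0, 0, 0], [0, 0, -0.7], -0.2], [[0, 0, 0], [0, 0, -1], -0.2]]}}

```text
time_s: 36.25
eef_pos: [459.7, -254.4, 157.6]
orientation: [180.0, 0.0, 89.9]
wrist_force: [0.8, -0.9, 0.4]
finger_gap: 51.4
finger_force: 0.0
```

Run:
```python
from h import *
f=pickle.load(open("top0.pkl","rb"))
for u in [(319.4,169.6),(397,169.8),(358,169.7)]: print(at_z(f,u,253))
s=bot.read_state();t=snap("top")
px=t["pixels"];h=cv2.cvtColor(px,cv2.COLOR_BGR2HSV)
m=cv2.inRange(h,(105,120,50),(125,255,255));m[:,:300]=0;m[:150]=0;m[260:]=0
ys,xs=np.nonzero(m);print(xs.min(),xs.max(),ys.min(),ys.max())
for th in (1.6,1.65,1.7,1.75,1.8,1.85): print(th,proj(t,[[557-195*np.cos(th)+8*np.sin(th),y,60.5+195*np.sin(th)+8*np.cos(th)] for y in (-200,-314,-428)]).round(1).tolist())
m=(px[195:250,300:390].min(2)>185).astype(np.uint8)
n,l,st,c=cv2.connectedComponentsWithStats(m)
print([(x[2:5].tolist(),(y+[300,195]).round(1).tolist()) for x,y in zip(st,c) if 10<x[4]<400])
```

```text
[ 589.25396133 -202.66742361  253.        ]
[ 587.37905554 -429.14114785  253.        ]
[ 588.31963976 -315.4041863   253.        ]
337 393 170 170
1.6 [[318.8, 175.7], [357.9, 175.5], [397.1, 175.3]]
1.65 [[318.6, 172.5], [357.7, 172.3], [396.9, 172.1]]
1.7 [[318.5, 169.3], [357.5, 169.1], [396.5, 168.9]]
1.75 [[318.3, 166.3], [357.2, 166.1], [396.2, 165.9]]
1.8 [[318.1, 163.3], [356.9, 163.1], [395.8, 162.9]]
1.85 [[317.9, 160.4], [356.6, 160.2], [395.3, 160.0]]
[([10, 12, 37], [338.4, 200.2]), ([20, 28, 75], [372.7, 212.9]), ([22, 31, 80], [376.4, 215.9]), ([8, 13, 69], [302.7, 208.7]), ([5, 5, 13], [385.3, 221.8]), ([5, 7, 17], [387.4, 237.6])]
```

Emit:
{"name": "step_arm", "arguments": {"targets": [[[0, 0, 0], [0, 0, -0.4], 1], [[0, 0, -0.09], [0, 0, -0.8], 1], [[0, 0, -0.18], [-0.2, 0, -1], 1], [[0, 0, -0.27], [-0.4, 0, -1], 1], [[0, 0, -0.36], [-0.5, 0, -1], 1], [[0, 0, -0.45], [-0.5, 0, -1], 1], [[0, 0, -0.54], [-0.5, 0, -1], 1], [[0, 0, -0.63], [-0.5, 0, -1], 1]]}}

```text
time_s: 37.1
eef_pos: [459.7, -314.6, 276.0]
orientation: [-180.0, 0.0, 147.0]
wrist_force: [0.0, -0.9, -0.5]
finger_gap: -0.5
finger_force: 0.0
```

Emit:
{"name": "step_arm", "arguments": {"targets": [[[0, 0, -0.09], [0, 0, -0.2], 1], [[0, 0, -0.18], [0, 0, -0.3], 1], [[0, 0, -0.27], [0, 0, -0.3], 1], [[0, 0, -0.37], [0, 0, -0.3], 1], [[0, 0, -0.37], [0, 0, -0.3], 1], [[0, 0, -0.37], [0, 0, -0.3], 1]]}}

```text
time_s: 37.7
eef_pos: [459.8, -314.4, 311.8]
orientation: [-180.0, 0.0, 179.7]
wrist_force: [-0.0, 0.4, 0.2]
finger_gap: 0.1
finger_force: 0.0
```

Emit:
{"name": "step_arm", "arguments": {"targets": [[[0, 0, 0], [-0.4, 0, 0], 1], [[0, 0, 0], [-0.8, 0, 0], 1], [[0, 0, 0], [-1, 0, 0], 1], [[0, 0, 0], [-1, 0, 0], 1]]}}

```text
time_s: 38.1
eef_pos: [582.4, -314.2, 309.6]
orientation: [179.9, -0.1, 179.8]
wrist_force: [0.3, 0.4, 0.0]
finger_gap: 0.4
finger_force: 0.0
```

Run:
```python
from h import *
s=bot.read_state();print(s['time_s'],s['orientation'],s['eef_pos'],s['joints'],s['finger_gap'])
```

```text
38.1 [ 1.79924609e+02 -7.39186020e-02  1.79834093e+02] [ 582.4046541  -314.21799088  309.60179139] [-3.56128365e+01  2.62779553e+01  2.62658112e+01  9.00917970e+01
  1.85487989e-02 -3.54468980e+01] 0.40004931982856895
```

Emit:
{"name": "step_arm", "arguments": {"targets": [[[0, 0, 0], [-0.3, 0, 0], 1], [[0, 0, 0], [-0.375, 0, 0.1], 1], [[0, 0, 0], [-0.375, 0, 0.3], 1], [[0, 0, 0], [-0.375, 0, 0.5], 1], [[0, 0, 0], [-0.375, 0, 0.5], 1]]}}

```text
time_s: 38.6
eef_pos: [623.1, -314.2, 247.9]
orientation: [179.8, -0.3, 179.8]
wrist_force: [0.4, 0.0, 0.2]
finger_gap: 0.3
finger_force: 0.0
```

Run:
```python
from h import *
s=bot.read_state();print(s['orientation'],s['eef_pos'],s['wrist_force'])
for t in (1.7,1.5,1.3,1.1,.9,.7,.5,.35,.2,.12,.05,0):
    r=165; P=[557-r*np.cos(t)+8*np.sin(t)+11,-314,60.5+r*np.sin(t)+8*np.cos(t)+25];print(t,np.round(P),delta(P,[180,0,180],s)[1])
```

```text
[179.8183023   -0.29895071 179.81452282] [ 623.09350764 -314.16307187  247.9228124 ] [0.3932397  0.03954547 0.18650898]
1.7 [ 597. -314.  248.] [ 0.2158  0.0007 -0.0003]
1.5 [ 564. -314.  251.] [ 4.90e-01 -2.00e-04 -2.02e-02]
1.3 [ 532. -314.  247.] [ 0.7626 -0.0012  0.0148]
1.1 [ 500. -314.  236.] [ 1.0229 -0.0023  0.1032]
0.9 [ 472. -314.  220.] [ 1.2604 -0.0035  0.2416]
0.7 [ 447. -314.  198.] [ 1.4656 -0.0047  0.4244]
0.5 [ 427. -314.  172.] [ 1.6305 -0.006   0.6443]
0.35 [ 416. -314.  150.] [ 1.7236 -0.0069  0.8284]
0.2 [ 408. -314.  126.] [ 1.7881 -0.0077  1.0243]
0.12 [ 405. -314.  113.] [ 1.8104 -0.0081  1.1322]
0.05 [ 404. -314.  102.] [ 1.8227 -0.0085  1.2277]
0 [ 403. -314.   94.] [ 1.8274 -0.0087  1.2964]
```

Emit:
{"name": "step_arm", "arguments": {"targets": [[[0, 0, 0], [0.12, 0, 0], 1], [[0, 0, 0], [0.22, 0, -0.01], 1], [[0, 0, 0], [0.35, 0, -0.01], 1], [[0, 0, 0], [0.49, 0, -0.01], 1], [[0, 0, 0], [0.63, 0, 0], 1], [[0, 0, 0], [0.76, 0, 0.015], 1], [[0, 0, 0], [0.89, 0, 0.055], 1], [[0, 0, 0], [1, 0, 0.1], 1]]}}

```text
time_s: 39.4
eef_pos: [504.1, -314.9, 241.6]
orientation: [-179.9, 0.2, 179.8]
wrist_force: [1.3, 0.2, 2.2]
finger_gap: 0.1
finger_force: 1.2
```

Emit:
{"name": "step_arm", "arguments": {"targets": [[[0, 0, 0], [0.13, 0, 0.07], 1], [[0, 0, 0], [0.26, 0, 0.14], 1], [[0, 0, 0], [0.37, 0, 0.23], 1], [[0, 0, 0], [0.47, 0, 0.33], 1], [[0, 0, 0], [0.56, 0, 0.44], 1], [[0, 0, 0], [0.63, 0, 0.54], 1], [[0, 0, 0], [0.68, 0, 0.63], 1], [[0, 0, 0], [0.72, 0, 0.72], 1]]}}

```text
time_s: 40.2
eef_pos: [417.9, -314.9, 154.2]
orientation: [-179.9, 0.1, 179.8]
wrist_force: [-0.4, -0.4, 1.6]
finger_gap: -0.2
finger_force: 0.7
```

Run:
```python
from h import *
s=bot.read_state();print(s['orientation'],s['eef_pos'],s['wrist_force'])
t=snap("scene");cv2.imwrite("pics/s10.png",cv2.resize(t["pixels"],(800,600),interpolation=cv2.INTER_CUBIC))
for t in (.35,.2,.12,.05,0):
    r=168; P=[557-r*np.cos(t)+8*np.sin(t)+11,-314,60.5+r*np.sin(t)+8*np.cos(t)+25];print(t,np.round(P),delta(P,[180,0,180],s)[1])
```

```text
[-1.79900356e+02  7.71432232e-02  1.79836872e+02] [ 417.93033197 -314.89920241  154.16333183] [-0.40757115 -0.39784233  1.55343937]
0.35 [ 413. -314.  151.] [0.0417 0.0074 0.0294]
0.2 [ 405. -314.  127.] [0.1086 0.0076 0.2286]
0.12 [ 402. -314.  114.] [0.1318 0.0077 0.3382]
0.05 [ 401. -314.  102.] [0.1449 0.0078 0.4354]
0 [ 400. -314.   94.] [0.1501 0.0079 0.5053]
```

View pics/s10.png

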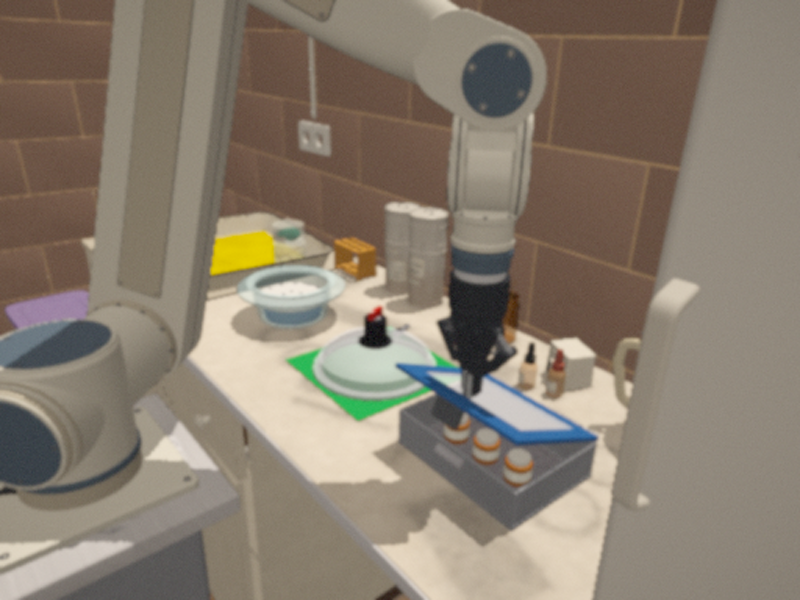

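Emit:
{"name": "step_arm", "arguments": {"targets": [[[0, 0, 0], [0.05, 0, 0.06], 1], [[0, 0, 0], [0.08, 0, 0.15], 1], [[0, 0, 0], [0.11, 0, 0.23], 1], [[0, 0, 0], [0.13, 0, 0.31], 1], [[0, 0, 0], [0.14, 0, 0.38], 1], [[0, 0, 0], [0.15, 0, 0.44], 1], [[0, 0, 0], [0.15, 0, 0.48], 1], [[0, 0, 0], [0.15, 0, 0.48], 1]]}}

```text
time_s: 41.05
eef_pos: [400.1, -314.1, 94.6]
orientation: [179.9, -0.1, 179.9]
wrist_force: [0.9, 0.3, 0.7]
finger_gap: -0.2
finger_force: 0.0
```

Emit:
{"name": "step_arm", "arguments": {"targets": [[[0, 0, 0], [0, 0, 0.015], 1], [[0, 0, 0], [0, 0, 0.03], 1], [[0, 0, 0], [0, 0, 0.03], 1], [[0, 0, 0], [0, 0, 0.03], 1]]}}

```text
time_s: 41.45
eef_pos: [400.5, -314.4, 93.4]
orientation: [-179.9, 0.0, 180.0]
wrist_force: [-5.0, 4.8, 17.7]
finger_gap: -0.3
finger_force: 9.0
```

Emit:
{"name": "step_arm", "arguments": {"targets": [[[0, 0, 0], [0, 0, 0], 1], [[0, 0, 0], [0, 0, -0.3], 1], [[0, 0, 0], [0, 0, -0.6], 1], [[0, 0, 0], [0, 0, -1], 1], [[0, 0, 0], [0, 0, -1], -1]]}}

```text
time_s: 41.95
eef_pos: [402.1, -316.0, 217.8]
orientation: [-179.6, 0.4, 180.0]
wrist_force: [0.9, -0.4, -0.1]
finger_gap: 13.4
finger_force: 0.0
```

Emit:
{"name": "step_arm", "arguments": {"targets": [[[0, 0, 0], [-0.3, 0.4, -0.2], -1], [[0, 0, 0], [-0.3, 0.7, -0.2], -1], [[0, 0, 0], [-0.3, 1, -0.2], -1]]}}

```text
time_s: 42.25
eef_pos: [437.5, -192.9, 236.5]
orientation: [-180.0, 0.1, 180.0]
wrist_force: [0.5, -0.4, -0.9]
finger_gap: 57.9
finger_force: 0.0
```

Emit:
{"name": "step_arm", "arguments": {"targets": [[[0, 0, 0], [-0.3, 0.4, 0], -1], [[0, 0, 0], [-0.3, 0.7, 0], -1], [[0, 0, 0], [-0.3, 1, 0], -1]]}}

```text
time_s: 42.55
eef_pos: [473.2, -72.4, 235.6]
orientation: [180.0, -0.0, 180.0]
wrist_force: [0.6, 0.3, 0.4]
finger_gap: 85.5
finger_force: 0.0
```

Emit:
{"name": "step_arm", "arguments": {"targets": [[[0, 0, -0.09], [-0.16, 0.3, 0], -1], [[0, 0, -0.18], [-0.16, 0.6, 0], -1], [[0, 0, -0.207], [-0.16, 0.6, 0], -1], [[0, 0, -0.207], [-0.16, 0.6, 0], -1], [[0, 0, -0.207], [-0.16, 0.6, 0], -1]]}}

```text
time_s: 43.05
eef_pos: [492.0, -2.6, 235.8]
orientation: [180.0, -0.0, -161.5]
wrist_force: [-0.0, -0.7, 0.3]
finger_gap: 85.4
finger_force: 0.0
```

Run:
```python
from h import *
s=bot.read_state();print(s['time_s'],s['orientation'],s['eef_pos'],s['finger_gap'],delta([492.7,-2.1,95.5],[180,0,-161.4],s))
f=snap("wrist");pickle.dump(f,open("w11.pkl","wb"))
t=snap("top");pickle.dump(t,open("t11.pkl","wb"))
h=cv2.cvtColor(t["pixels"],cv2.COLOR_BGR2HSV)
m=cv2.inRange(h,(100,100,40),(125,255,255));m[:,:300]=0;m[:150]=0;m[270:]=0
ys,xs=np.nonzero(m);print("door px",xs.min(),xs.max(),ys.min(),ys.max(),[ (ys[xs==c].max()) for c in (330,345,360)])
for th in (0,.05,.1): print(th,proj(t,[[557-195*np.cos(th)+8*np.sin(th),y,60.5+195*np.sin(th)+8*np.cos(th)] for y in (-200,-314,-428)]).round(1).tolist())
g=snap("scene");pickle.dump(g,open("s11.pkl","wb"))
a=cv2.resize(g["pixels"][190:345,200:400],None,fx=2,fy=2,interpolation=cv2.INTER_CUBIC)
b=cv2.resize(t["pixels"][150:260,290:400],(400,400),interpolation=cv2.INTER_CUBIC)
w=cv2.resize(f["pixels"],(400,300));o=np.zeros((600,800,3),np.uint8)
o[:310,:400]=a;o[:400,400:]=b;o[300:600,:400]=w
cv2.imwrite("pics/c11.png",o)
```

```text
43.05 [ 1.79999856e+02 -6.52790380e-03 -1.61517092e+02] [492.00200509  -2.64881293 235.75117413] 85.43772252192605 (array([ 0.    , -0.0001, -0.0013]), array([-0.0071,  0.0025,  1.1688]))
door px 312 382 192 250 [np.int64(249), np.int64(249), np.int64(249)]
0 [[312.7, 249.9], [347.9, 249.7], [383.1, 249.6]]
0.05 [[313.1, 249.6], [348.5, 249.4], [383.9, 249.3]]
0.1 [[313.4, 249.1], [349.0, 249.0], [384.7, 248.8]]
```

View pics/c11.png

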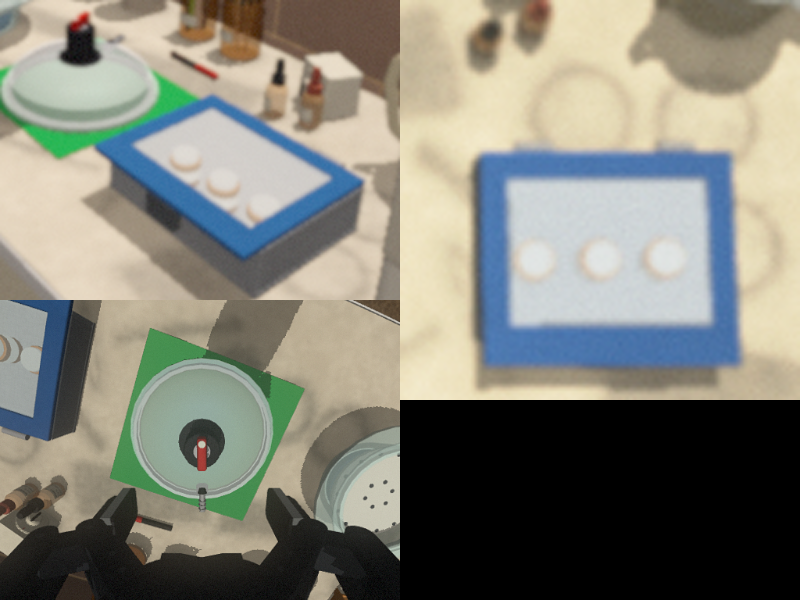

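Emit:
{"name": "step_arm", "arguments": {"targets": [[[0, 0, 0], [-0.007, 0.002, 0.3], -1], [[0, 0, 0], [-0.007, 0.002, 0.6], -1], [[0, 0, 0], [-0.007, 0.002, 0.8], -1], [[0, 0, 0], [-0.007, 0.002, 1], -1], [[0, 0, 0], [-0.007, 0.002, 1], -1]]}}

```text
time_s: 43.7
eef_pos: [491.1, -2.5, 113.4]
orientation: [179.9, -0.3, -161.5]
wrist_force: [-0.9, -0.5, 0.2]
finger_gap: 85.4
finger_force: 0.0
```

Emit:
{"name": "step_arm", "arguments": {"targets": [[[0, 0, 0], [0, 0, 0.1], -1], [[0, 0, 0], [0, 0, 0.165], -1], [[0, 0, 0], [0, 0, 0.165], -1], [[0, 0, 0], [0, 0, 0.165], 0], [[0, 0, 0], [0, 0, 0.165], 1], [[0, 0, 0], [0, 0, 0.165], 1], [[0, 0, 0], [0, 0, 0.165], 1], [[0, 0, 0], [0, 0, 0.165], 1]]}}

```text
time_s: 44.5
eef_pos: [493.0, -2.0, 97.0]
orientation: [-180.0, 0.1, -161.4]
wrist_force: [-1.8, 0.0, 6.3]
finger_gap: 42.3
finger_force: 60.2
```

Run:
```python
from h import *
s=bot.read_state();print(s['time_s'],s['orientation'],s['eef_pos'],s['finger_gap'],s['finger_force'],s['wrist_force'],delta([487.4,289.7,235],[180,0,-161.4],s))
```

```text
44.5 [-1.79975086e+02  6.27949306e-02 -1.61428118e+02] [492.99250667  -2.0244682   96.95944948] 42.33242897156464 60.2042430639267 [-1.80081663  0.03090647  6.2830377 ] (array([-0.0003,  0.0007, -0.0003]), array([-0.7314,  2.3188, -1.1505]))
```

Emit:
{"name": "step_arm", "arguments": {"targets": [[[0, 0, 0], [0, 0, -0.1], 1], [[0, 0, 0], [0, 0, -0.3], 1], [[0, 0, 0], [0, 0, -0.6], 1], [[0, 0, 0], [0, 0, -0.9], 1], [[0, 0, 0], [0, 0, -1], 1], [[0, 0, 0], [0, 0, -1], 1]]}}

```text
time_s: 45.1
eef_pos: [493.2, -2.1, 217.1]
orientation: [-179.9, 0.1, -161.4]
wrist_force: [0.2, 0.0, -5.6]
finger_gap: 42.8
finger_force: 62.3
```

Emit:
{"name": "step_arm", "arguments": {"targets": [[[0, 0, 0], [-0.07, 0.22, -0.15], 1], [[0, 0, 0], [-0.14, 0.44, -0.15], 1], [[0, 0, 0], [-0.21, 0.66, -0.15], 1], [[0, 0, 0], [-0.28, 0.88, -0.15], 1]]}}

```text
time_s: 45.5
eef_pos: [490.1, 109.7, 231.7]
orientation: [179.9, -0.2, -161.5]
wrist_force: [1.1, 0.3, -4.5]
finger_gap: 42.3
finger_force: 62.9
```

Emit:
{"name": "step_arm", "arguments": {"targets": [[[0, 0, 0], [-0.07, 0.22, 0], 1], [[0, 0, 0], [-0.14, 0.44, 0], 1], [[0, 0, 0], [-0.21, 0.66, 0], 1], [[0, 0, 0], [-0.28, 0.88, 0], 1]]}}

```text
time_s: 45.9
eef_pos: [488.3, 220.5, 231.5]
orientation: [180.0, -0.2, -161.4]
wrist_force: [0.8, -0.1, -5.2]
finger_gap: 42.8
finger_force: 62.9
```

Emit:
{"name": "step_arm", "arguments": {"targets": [[[0, 0, 0], [-0.07, 0.22, 0], 1], [[0, 0, 0], [-0.14, 0.44, 0], 1], [[0, 0, 0], [-0.171, 0.559, 0], 1], [[0, 0, 0], [-0.171, 0.559, 0], 1], [[0, 0, 0], [-0.171, 0.559, 0], 1], [[0, 0, 0], [-0.171, 0.559, 0], 1]]}}

```text
time_s: 46.5
eef_pos: [487.2, 288.8, 233.5]
orientation: [-180.0, -0.1, -161.5]
wrist_force: [-0.1, 0.3, -4.0]
finger_gap: 42.9
finger_force: 62.7
```

Run:
```python
from h import *
s=bot.read_state();print(s['time_s'],s['orientation'],s['eef_pos'],s['finger_gap'],s['finger_force'],s['wrist_force'],delta([487.3,289.7,171],[180,0,-161.4],s))
```

```text
46.5 [-1.79976062e+02 -6.25406655e-02 -1.61473435e+02] [487.18301448 288.76980815 233.47034814] 42.904083996522054 62.676401138305664 [-0.11213993  0.25293045 -4.00575734] (array([-0.0003, -0.0007, -0.0008]), array([-0.004 ,  0.0073,  0.5206]))
```

Emit:
{"name": "step_arm", "arguments": {"targets": [[[0, 0, 0], [-0.005, 0.007, 0.15], 1], [[0, 0, 0], [-0.005, 0.007, 0.3], 1], [[0, 0, 0], [-0.005, 0.007, 0.4], 1], [[0, 0, 0], [-0.005, 0.007, 0.46], 1], [[0, 0, 0], [-0.005, 0.007, 0.49], 1], [[0, 0, 0], [-0.005, 0.007, 0.49], 1], [[0, 0, 0], [-0.005, 0.007, 0.49], 1]]}}

```text
time_s: 47.2
eef_pos: [487.9, 290.7, 175.9]
orientation: [180.0, 0.1, -161.4]
wrist_force: [0.9, 0.5, -4.4]
finger_gap: 42.4
finger_force: 62.8
```

Emit:
{"name": "step_arm", "arguments": {"targets": [[[0, 0, 0], [0, 0, 0.01], 1], [[0, 0, 0], [0, 0, 0.02], 1], [[0, 0, 0], [0, 0, 0.02], 1], [[0, 0, 0], [0, 0, 0.02], 1]]}}

```text
time_s: 47.6
eef_pos: [487.6, 290.7, 172.9]
orientation: [180.0, 0.0, -161.4]
wrist_force: [1.0, 0.3, -4.1]
finger_gap: 42.4
finger_force: 62.8
```

Emit:
{"name": "step_arm", "arguments": {"targets": [[[0, 0, 0], [0, -0.007, 0.01], 1], [[0, 0, 0], [0, -0.007, 0.02], 1], [[0, 0, 0], [0, -0.007, 0.025], 1], [[0, 0, 0], [0, -0.007, 0.025], 1], [[0, 0, 0], [0, -0.007, 0.025], 1]]}}

```text
time_s: 48.1
eef_pos: [487.8, 289.9, 169.9]
orientation: [-180.0, -0.0, -161.4]
wrist_force: [0.2, 0.2, -4.5]
finger_gap: 42.7
finger_force: 62.8
```

Emit:
{"name": "step_arm", "arguments": {"targets": [[[0, 0, 0], [0, 0, 0.006], 1], [[0, 0, 0], [0, 0, 0.006], 1], [[0, 0, 0], [0, 0, 0.006], 1]]}}

```text
time_s: 48.4
eef_pos: [487.8, 289.9, 169.2]
orientation: [180.0, 0.0, -161.4]
wrist_force: [0.6, 0.7, -4.7]
finger_gap: 43.3
finger_force: 62.8
```

Emit:
{"name": "step_arm", "arguments": {"targets": [[[0, 0, 0], [0, 0, 0.005], 1], [[0, 0, 0], [0, 0, 0.01], 1], [[0, 0, 0], [0, 0, 0.01], 1], [[0, 0, 0], [0, 0, 0.01], 1]]}}

```text
time_s: 48.8
eef_pos: [487.9, 289.8, 169.0]
orientation: [180.0, 0.1, -161.4]
wrist_force: [-3.5, -2.5, 5.4]
finger_gap: 42.4
finger_force: 63.8
```

Emit:
{"name": "step_arm", "arguments": {"targets": [[[0, 0, 0], [0, 0, 0], -1], [[0, 0, 0], [0, 0, 0], -1], [[0, 0, 0], [0, 0, 0], -1], [[0, 0, 0], [0, 0, -0.1], -1], [[0, 0, 0], [0, 0, -0.2], -1], [[0, 0, 0], [0, 0, -0.31], -1], [[0, 0, 0], [0, 0, -0.31], -1], [[0, 0, 0], [0, 0, -0.31], -1]]}}

```text
time_s: 49.6
eef_pos: [488.1, 290.0, 205.7]
orientation: [180.0, 0.1, -161.4]
wrist_force: [-0.5, -0.4, 0.7]
finger_gap: 85.3
finger_force: 0.0
```

Run:
```python
from h import *
s=bot.read_state();print(s['time_s'],s['orientation'],s['eef_pos'],s['finger_gap'],s['wrist_force'])
f=snap("wrist");pickle.dump(f,open("w12.pkl","wb"))
h=cv2.cvtColor(f["pixels"],cv2.COLOR_BGR2HSV);m=cv2.inRange(h,(0,130,40),(8,255,255))|cv2.inRange(h,(172,130,40),(180,255,255))
n,l,st,c=cv2.connectedComponentsWithStats(m)
for i in range(1,n):
    if st[i,4]>300:
        p=np.argwhere(l==i)[:,::-1].astype(np.float32);print(st[i],c[i],cv2.fitLine(p,cv2.DIST_L2,0,.01,.01).ravel())
t=snap("top")
# lid seating: difference to first top picture around desiccator
a=pickle.load(open("top0.pkl","rb"))["pixels"];print(cv2.phaseCorrelate(cv2.cvtColor(a[225:250,125:200],cv2.COLOR_BGR2GRAY).astype(np.float32),cv2.cvtColor(t["pixels"][225:250,125:200],cv2.COLOR_BGR2GRAY).astype(np.float32)))
```

```text
49.6 [ 1.79994767e+02  7.34679198e-02 -1.61431085e+02] [488.05308063 289.95359518 205.74439138] 85.34294291167738 [-0.52656316 -0.36021334  0.70932984]
[ 247  214   21   72 1090] [257.67247706 254.93394495] [ 4.6806918e-03 -9.9998903e-01  2.5767249e+02  2.5493394e+02]
((0.16514609985347306, 0.2966226781237413), 0.5433252741495769)
```

Emit:
{"name": "step_arm", "arguments": {"targets": [[[0, 0, 0], [0, 0, 0.005], 0.5], [[0, 0, 0], [0, 0, 0.005], 1], [[0, 0, 0], [0, 0, 0.005], 1], [[0, 0, 0], [0, 0, 0.005], 1], [[0, 0, 0], [0, 0, 0.005], 1], [[0, 0, 0], [0, 0, 0.005], 1], [[0, 0, 0], [0, 0, 0.005], 1]]}}

```text
time_s: 50.4
eef_pos: [487.8, 289.8, 204.7]
orientation: [-180.0, 0.0, -161.4]
wrist_force: [-0.5, -1.5, 1.5]
finger_gap: 9.4
finger_force: 60.6
```

Emit:
{"name": "step_arm", "arguments": {"targets": [[[0, 0, 0.09], [0, 0, 0], 1], [[0, 0, 0.18], [0, 0, 0], 1], [[0, 0, 0.27], [0, 0, 0], 1], [[0, 0, 0.36], [0, 0, 0], 1], [[0, 0, 0.45], [0, 0, 0], 1], [[0, 0, 0.54], [0, 0, 0], 1], [[0, 0, 0.63], [0, 0, 0], 1], [[0, 0, 0.72], [0, 0, 0], 1]]}}

```text
time_s: 51.2
eef_pos: [487.8, 289.7, 204.7]
orientation: [-180.0, 0.0, 133.4]
wrist_force: [-0.8, -2.5, 1.7]
finger_gap: 9.5
finger_force: 60.8
```

Emit:
{"name": "step_arm", "arguments": {"targets": [[[0, 0, 0.09], [0, 0, 0], 1], [[0, 0, 0.15], [0, 0, 0], 1], [[0, 0, 0.18], [0, 0, 0], 1], [[0, 0, 0.2], [0, 0, 0], 1], [[0, 0, 0.21], [0, 0, 0], 1], [[0, 0, 0.21], [0, 0, 0], 1]]}}

```text
time_s: 51.8
eef_pos: [487.9, 289.9, 204.7]
orientation: [180.0, 0.0, 114.9]
wrist_force: [-0.2, -0.1, 1.6]
finger_gap: 9.2
finger_force: 60.8
```

```bash
python3 -c "
from rig import bot
s=bot.read_state();print(s['orientation'],s['ft_torque'],s['wrist_force'],s['finger_gap'],s['eef_pos'])"
```

```text
[1.79979635e+02 8.81224521e-04 1.14888261e+02] [-0.08182444  0.04554997  0.30563436] [-0.23265954 -0.11443605  1.57239029] 9.190922827762089 [487.88287866 289.91539799 204.70931394]
```

Emit:
{"name": "step_arm", "arguments": {"targets": [[[0, 0, 0], [0, 0, 0], -1], [[0, 0, 0], [0, 0, 0], -1], [[0, 0, 0], [0, 0, 0], -1], [[0, 0, 0], [0, 0, 0], -1], [[0, 0, 0], [0, 0, -0.3], -1], [[0, 0, 0], [0, 0, -0.7], -1], [[0, 0, 0], [0, 0, -1], -1], [[0, 0, 0], [0, 0, -1], -1]]}}

```text
time_s: 52.6
eef_pos: [488.9, 290.3, 329.8]
orientation: [179.5, 0.0, 114.9]
wrist_force: [-0.2, -0.2, -0.3]
finger_gap: 85.3
finger_force: 0.0
```

```bash
cat > chk.py <<'E'
from h import *
def chk(f):
    h=cv2.cvtColor(f["pixels"],cv2.COLOR_BGR2HSV);m=cv2.inRange(h,(0,130,40),(8,255,255))|cv2.inRange(h,(172,130,40),(180,255,255))
    n,l,st,c=cv2.connectedComponentsWithStats(m)
    i=1+np.argmin([np.hypot(*(x-[275,205])) if s[4]>100 else 999 for x,s in zip(c[1:],st[1:])])
    p=np.argwhere(l==i)[:,::-1].astype(np.float32);v=cv2.fitLine(p,cv2.DIST_L2,0,.01,.01).ravel()
    a,b=[at_z(f,v[2:]+k*v[:2],195) for k in(-12,12)]
    print("bar",st[i],(a+b)[:2]/2,np.degrees(np.arctan2(*(a-b)[1::-1]))%180)
    # nozzle base: darkest blob on ring r~80-116 at z 115 about lid axis; score dark/grey contrast
    C=np.array([487.6,290]);g=cv2.cvtColor(f["pixels"],cv2.COLOR_BGR2GRAY).astype(np.float32)
    th=np.radians(np.arange(0,34,.5));sc=[]
    for t in th:
        uv=proj(f,[[C[0]+r*np.cos(t),C[1]+r*np.sin(t),115] for r in range(84,116,2)]).astype(np.float32)
        sc.append(cv2.remap(g,uv[:,0],uv[:,1],cv2.INTER_LINEAR).mean())
    sc=np.array(sc);w=np.clip(np.median(sc)-10-sc,0,None);print("nozzle deg",np.degrees((w*th).sum()/w.sum()),sc.min(),np.median(sc))
E
python3 - <<'E'
from chk import *
s=bot.read_state();print(s['orientation'],s['eef_pos'])
chk(pickle.load(open("w1.pkl","rb")))
f=snap("wrist");pickle.dump(f,open("w13.pkl","wb"));chk(f)
E
```

```text
[1.79535263e+02 2.09959826e-02 1.14873277e+02] [488.85716973 290.29883348 329.78066896]
bar [278 194  13  31 282] [489.5644009  285.98059792] 115.8936846596646
nozzle deg 15.95164643292986 98.04895 174.06073
bar [250 179  11  30 296] [488.88742846 286.22480161] 115.25292928061567
nozzle deg 14.934849054557928 101.26276 169.98746
```

Run:
```python
from h import *
t=snap("top");pickle.dump(t,open("t14.pkl","wb"));a=pickle.load(open("top0.pkl","rb"));b=pickle.load(open("t11.pkl","rb"))
d=lambda p,q,x,y,w,h: cv2.absdiff(p["pixels"][y:y+h,x:x+w],q["pixels"][y:y+h,x:x+w]).mean().round(2)
print("box",d(t,b,306,185,84,70),"droppers",d(t,a,305,148,30,22),"marker",d(t,a,245,152,40,14))
s=bot.read_state();print(s["time_s"],s["wrist_force"])
```

```text
box 1.93 droppers 8.12 marker 8.11
52.7 [-0.34155596  0.12647017 -0.45281345]
```

Run:
```python
from h import *
t=pickle.load(open("t14.pkl","rb"));a=pickle.load(open("top0.pkl","rb"))
for n,(x,y,w,h) in dict(drop=(305,148,30,22),marker=(245,152,40,14)).items():
    P,Q=[cv2.cvtColor(f["pixels"],cv2.COLOR_BGR2GRAY) for f in (a,t)]
    m=cv2.matchTemplate(Q[y-5:y+h+5,x-5:x+w+5],P[y:y+h,x:x+w],cv2.TM_CCOEFF_NORMED);print(n,cv2.minMaxLoc(m)[1::2],P[y:y+h,x:x+w].mean(),Q[y:y+h,x:x+w].mean())
```

```text
drop (0.9692769646644592, (5, 5)) 172.26666666666668 167.86060606060607
marker (0.9983144998550415, (5, 5)) 194.775 186.69821428571427
```

Bystanders unmoved; only the shading has changed.

```bash
python3 -c "
from rig import bot
print(bot.job_done())"
```

```text
the job is handed in; nothing more can be done
None
```

I finished and handed in the job at about 53 s of the 210 s allowed, but the hand-in returned no verdict: all three vials (there was no fourth) stand in the box, its door is shut, the lid is back on with the tap turned to its stop, and the droppers and marker are unmoved; I judged the latch from the door sitting fully down at about 18 N, not by seeing it snap.

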